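# Clamp a gearbox shaft in the inclined V-block fixture

### The arm

A 6-joint arm with a two-finger parallel gripper is mounted at the origin on the work surface. World frame = base frame: x ahead of the robot, y to its left, z up, the work surface at z = 0. Lengths are in m, angles in rad, forces in N, time in s.
With the tool pointing down it reaches from about 0.375 to 0.925 m from the base axis. Payload 5.7 kg.
Tool frame: the origin (TCP) lies at the very end of the fingers, on their centre line; the grasp point (between the pads) lies 19 mm behind it; z points along the fingers, y is the direction in which the jaws open and shut (so a half turn about z gives the same grasp; the last joint's range is limited). The gripper opens to 85 mm and grips with 20 to 120 N. Pads are 22 mm wide; open, the fingers measure 114 mm over their backs; the gripper's body (76 mm by 85 mm) begins 54 mm behind the grasp point. The pads swing forward as they close: fully open they stand 13 mm farther back than shut.
Start: joints at [-1.426, 0.359, 1.51, -0, 1.272, -0.115], TCP at [0.154, -0.58, 0.2] pointing down, gripper open.
Joint ranges: [-2.97, 2.97], [-1.01, 2.36], [0.21, 2.38], [-0.96, 4.11], [0.2, 2.71], [-2.98, 2.98]. Speed limits (rad/s): [2.39, 2.39, 3.14, 3.14, 3.14, 3.14].

### API

Orientations are given as [roll, pitch, yaw] about the fixed x, y, z axes, in that order (R = Rz(yaw) Ry(pitch) Rx(roll)).
In Python, from station import r gives the robot as it stands.
- The arm moves only by the shell command python3 -m creep 'ROWS' [FORCE]. ROWS is a JSON object of lists of equal length, an entry for each row: "turn": the turn, a rotation vector about the tool's x, y, z normalised to -1 to 1, where 1 is 0.08 rad, a list of three; "travel": the shift along the tool's x, y, z normalised to -1 to 1, where 1 is 0.02 m, a list of three; "fingers": the opening in per cent of the stroke, from 0 (shut) to 100 (fully open). A call has 1 to 10 rows; each row shifts and turns the commanded pose from where the row before left it, along the tool's axes as they then stand; what a row does not reach is not made up. A row lasts 1/12 s, in which the tool goes at most 41.7 mm and 7.16 degrees, less where a joint would pass 70% of its speed; a pose out of reach is approached as far as the arm can. A call with a number of a shift or a turn outside -1 to 1 is refused whole. A call with a gripper value outside its range is refused whole. The fingers move at their own pace and stop on an object; FORCE is the grip in N (left out, the last holds). Time passes only in rows, so rows that do not move let the fingers close. It gives the time, the measured TCP pose, the force and the opening at its end, in the units of the state.
- r.get_obs(): the state, without advancing time (a new reading comes with each control period).
- r.get_image(name): name is "side" or "top"; returns (picture, depth): 400x640x3 uint8, red, green, blue; 400x640 float32, m along the optical axis (not along the pixel's ray), 0 where there is no reading.
- r.calibration(name): a dict with "vfov" (degrees; the focal length in pixels is half the picture's height over the tangent of half this angle, whatever the lens; pixels are square), "cx", "cy" (the principal point, pixels), "k1" (the pictures are not rectified: a ray, as slopes to the right and down, at radius r is drawn at 1 + k1 r^2 times it, then the intrinsics apply), "world_to_cam" (4x4, takes a point from world to camera coordinates). Camera axes: x right, y down, z forward; pixel columns grow to the right and rows downward; lengths in m; the calibration is good to about 2 mm. A picture is of the moment at which its call begins. calibration takes no time and is no camera call.
- r.close_job(): hands the job in, once; it reports no verdict.
Trained networks look in the newest picture that a camera, given by its name, has taken for a name from the list of things; names that differ only in an ending like _2 or _b are one class to them, and where a whole thing is asked for, a point or a joint stands for the part that bears it (a point fixed in the world has none). Each returns a list of dicts, best first, with "p" (0 to 1); they miss things now and then, are a little off and sometimes report something else, mostly with a low value. They report only what shows in the picture. A call takes as long as a camera call. They do not tell look-alikes from the thing itself.
- r.masks_of(camera, query): "region" (400x640 bool, what is visible of it) and "box" ([left, top, width, height] in pixels, round what is visible of it).
- r.place_of(camera, query): "uv" ([column, row] in pixels: a listed point, or the origin of a listed thing).
The state is a dict: "clock": time; "joints": joint angles; "qvel": joint speeds; "joint_efforts": joint torques, N m; "ee_pos": TCP position; "eef_rot": TCP orientation; "contact_force": force on the tool from outside, world axes, zero at the start; "torque": the same for the moment, N m; "grip_width": finger opening in m.
Only numpy, scipy, OpenCV 4.12 (cv2) and the standard library are available. Lean on these libraries where they do the work, as an engineer would, in place of code of your own. Each camera call takes 0.05 s, during which the arm holds its last target.

### The job

Lay the shaft into both V-blocks of the sloping fixture (either way round), lowering it in rather than dropping it, and swing the clamp bar down onto it. Then set the red nut on the threaded stud, find the thread start by turning the nut backward (anticlockwise) until you feel it drop, and turn it forward until it clamps the bar tight. Leave the other gearbox parts where they are.

Things in the scene. Friction and masses are not known exactly. Their poses are not given: they have to be found in the camera images.
- cradle: Sloping frame of the blue fixture. x runs up the slope (25 degrees, away from the robot), y across, z square off the sloping plate; origin on the plate's top face midway between the V-blocks. In its mm: hinge ears of the clamp bar at x 70, y -48, 80 high; stud at x 70, y +48, 103 high; a stop plate 62 high faces the shaft's low end at x -109; between the V-blocks (|x| < 55) the plate is bare.
- vee_low (a point): Lower V-block: the point on the shaft's axis line when it is seated, at cradle x = -70, y = 0, z = 48 mm. The block is 22 mm thick along x, 76 mm wide and 52 mm high, its 90 degree notch 50 mm wide at the top; it takes a 30 mm journal.
- vee_high (a point): Upper V-block, the same, at cradle x = +70, y = 0, z = 48 mm.
- stud: Fixed steel stud, square to the slope (25 degrees off vertical, leaning to the robot). z is its axis, pointing out; origin on the axis at cradle z = 78 mm, the level of the closed clamp bar's top face. Right-hand three-start thread, 25 mm outside, 15 mm core; rounded ridges 2.8 mm thick, 6.8 mm apart, 20.4 mm advance a turn.
- stud_tip (a point): End of the stud, at stud z = 25.5 mm: a plain nose, 15 mm thick, tapering to 10 mm over its last 4 mm. The three thread ridges start with their crowns at stud z = 17.1 mm, in the directions 0, 120 and 240 degrees from the stud's x axis, marked by yellow lines on the tip; from there they run down clockwise.
- start0 (a point): First thread start: the point, 12 mm from the stud's axis in its x direction and at stud z = 18.5 mm, where a nut lug stands when it is on top of the ridge just at its start.
- start1 (a point): Second thread start, the same, 120 degrees from the stud's x axis (towards its y).
- start2 (a point): Third thread start, the same, 240 degrees from the stud's x axis.
- nut: Red painted steel hexagonal cap nut, 44 mm across flats, 40 mm high, about 350 g, open below, standing on the bench. Origin at the centre of its open underside, z up through the closed top; flats face 0, 60, 120... degrees from its x axis. Bore 27 mm wide, 34 mm deep. Once screwed tight it stays.
- nut_lug (a point): Inner lug of the nut, 12 mm off axis on its x side; two more at 120 and 240 degrees (white lines outside). 2.8 mm thick, 5.4 wide, 5.5 above the underside, in to 8.5 mm from the axis. On the ridge starts the nut's origin is at stud z 13; anticlockwise, some 15 degrees past them, it drops to 6.2; then clockwise it runs under the ridges, meets the bar 145 degrees on (z near 0), tight 20 to 40 later.
- shaft: Stepped steel gearbox shaft, 210 mm long, about 700 g, lying on the bench. x is its axis, origin at its middle on the axis. Middle barrel 26 mm across (|x| < 54 mm), a 30 mm journal on each side (|x| 55 to 85 mm), ends 24 mm (splined) and 22 mm.
- clamp (a joint): Angle of the clamp bar about its hinge, rad: 0 lies level on a seated shaft, positive is opened (starts near 1.6 to 2.0, upright or leaning out to cradle -y). The hinge is stiff (about 0.16 N m) and the bar, 250 g, stays where it is put.
- clamp_hinge (a point): Hinge of the clamp bar, its axis along cradle x through this point (cradle x 70, y -48, z 70 mm). Closed, the bar reaches from here along +y: 22 mm wide, from 4 mm below to 8 mm above hinge level, with a rubber pad 48 mm out that meets the shaft, and a fork 45 mm wide from 70 to 116 mm that straddles the stud with a 27 mm slot.
- clamp_end (a point): Middle of the free fork end of the clamp bar, 116 mm from its hinge.
- clutch_drum: Aluminium clutch drum, 111 mm across, 78 mm high; origin at the centre of its underside. To be left alone.
- clutch_plates: Stack of clutch rings, 100 mm across, 28 mm high; origin at the centre of its underside. To be left alone.
- planet_carrier: Planet carrier with brass gears, 84 mm across, 46 mm high; origin at the centre of its underside. To be left alone.
Things that resemble listed ones, but are neither listed nor needed, are in the scene too. Several things look just like the shaft: the one meant starts farthest from the robot's base.

How it is judged:
On the way, in this order (a step that is already met when the one before it is completed fails the run):
1. the shaft lies in both V-blocks, let go (z of shaft in the frame of cradle between 0.0455 and 0.0505 m and y of shaft in the frame of cradle between -0.003 and 0.003 m and x of shaft in the frame of cradle between -0.012 and 0.012 m and angle between the x axis of shaft and the x axis of cradle, either way round below 0.05 rad and contact force between shaft and the fingers below 0.1 N), for 0.2 s.
2. the clamp bar is down on the shaft (value of joint clamp below 0.06 rad and z of shaft in the frame of cradle below 0.0505 m), for 0.1 s.
3. the nut is on the stud and has been turned back until its lugs ride on the tops of the thread starts (z of nut in the frame of stud between 0.0119 and 0.0138 m and x of nut in the frame of stud between -0.004 and 0.004 m and y of nut in the frame of stud between -0.004 and 0.004 m and angle between the z axis of nut and the z axis of stud, either way round below 0.15 rad and contact force between nut and stud above 0.3 N and (distance between nut_lug and start0 below 0.007 m or distance between nut_lug and start1 below 0.007 m or distance between nut_lug and start2 below 0.007 m)), for 0.1 s.
4. the nut has dropped past the thread starts (z of nut in the frame of stud between 0.0025 and 0.0082 m and angle between the z axis of nut and the z axis of stud, either way round below 0.15 rad), for 0.04 s.
At the end, for the whole second after the job is handed in: The shaft lies in both V-blocks (axis within 3 mm of the V line, within 12 mm lengthways), the clamp bar is down on it and the nut is within 1.5 mm of the bar, so tight that the bar presses the shaft with over 22 N (bar and loose nut alone: under 15); nut and shaft at rest (z of shaft in the frame of cradle between 0.0455 and 0.0505 m and y of shaft in the frame of cradle between -0.003 and 0.003 m and x of shaft in the frame of cradle between -0.012 and 0.012 m and angle between the x axis of shaft and the x axis of cradle, either way round below 0.05 rad and value of joint clamp below 0.04 rad and z of nut in the frame of stud between -0.004 and 0.0015 m and angle between the z axis of nut and the z axis of stud, either way round below 0.12 rad and contact force between clamp and shaft above 22 N and linear speed of each of nut, shaft below 0.02 m/s); the robot touches nothing.
It fails at once if the shaft is dropped (contact force between shaft and the fingers below 0.01 N and linear speed of shaft above 0.5 m/s).
It fails at once if another gearbox part is moved by more than 20 mm (distance of any of clutch_drum, clutch_plates, planet_carrier from where it was at the start of the episode above 0.02 m).
It also fails if it takes over 72 s, if anything falls off the work surface, if the arm or the gripper's body presses on something with over 40 N, if the wrist force passes 120 N, or if a joint passes its speed limit or range.

## Working session

There is one attempt and no reset: what is moved stays moved. The work goes in short steps, Python scripts to look and compute and a shell command to move; the robot and the scene stay as the last step left them, time stands still between calls to the robot, and variables do not carry over. Pictures are saved under pics/ and viewed, and the job is handed in when it is done.

```bash
ls; mkdir -p pics; python3 - <<'E'
from station import r
import cv2,numpy as np
print(r.get_obs())
for n in("side","top"):
    p,d=r.get_image(n)
    cv2.imwrite(f"pics/{n}0.png",p[:,:,::-1]); np.save(f"pics/{n}0.npy",d)
    print(n,r.calibration(n))
E
```

```text
pics
{'clock': 0.0, 'joints': array([-1.42611322e+00,  3.59533352e-01,  1.51144100e+00, -8.10396777e-06,
        1.27249526e+00, -1.15086990e-01]), 'qvel': array([ 0.00059982,  0.00099808,  0.00034147, -0.00054431,  0.00066   ,
       -0.00072141]), 'joint_efforts': array([ 2.40892994e-03, -5.27606928e+01, -2.78616482e+01,  1.09548705e-05,
        1.32963213e-02, -1.39642486e-05]), 'ee_pos': array([ 0.15400444, -0.57913119,  0.1992335 ]), 'eef_rot': array([-3.13972722e+00, -2.07846534e-04,  2.59772297e-01]), 'contact_force': array([ 0.26316828,  0.21939953, -0.32286575]), 'torque': array([-0.03966287, -0.00794589, -0.01854978]), 'grip_width': 0.0852687015416217}
side {'vfov': 50.72364292126318, 'cx': 316.93456740938507, 'cy': 200.7684398464114, 'k1': 0.03819244182705674, 'world_to_cam': array([[-0.92199497, -0.38716647,  0.0052336 ,  0.44603122],
       [-0.26327997,  0.61694717, -0.74166019,  0.24005294],
       [ 0.28391711, -0.68518487, -0.67075537,  0.8478101 ],
       [ 0.        ,  0.        ,  0.        ,  1.        ]])}
top {'vfov': 45.3188799136446, 'cx': 323.6360063622166, 'cy': 198.1935946886472, 'k1': -0.1205152022413951, 'world_to_cam': array([[-0.02297917, -0.99958066,  0.01762017, -0.00186901],
       [-0.99788129,  0.02185991, -0.06127869,  0.4926222 ],
       [ 0.06086782, -0.01899097, -0.99796516,  1.12624674],
       [ 0.        ,  0.        ,  0.        ,  1.        ]])}
```

View pics/side0.png

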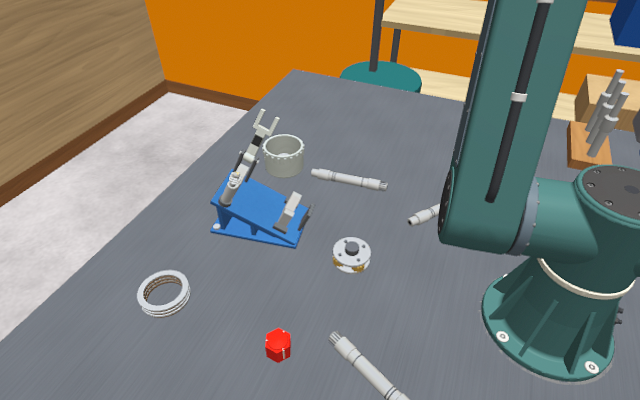

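View pics/top0.png

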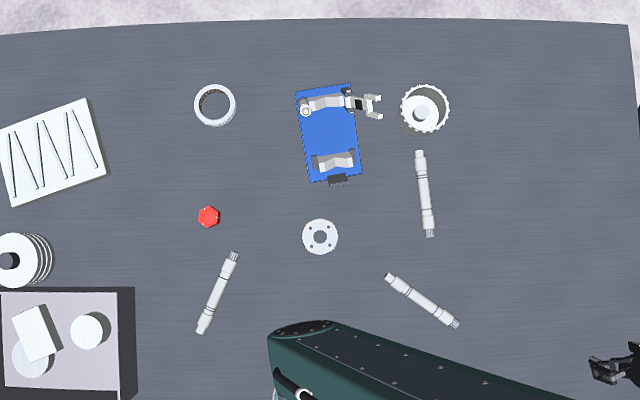

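```bash
cat > h.py <<'E'
import numpy as np,cv2
from scipy.spatial.transform import Rotation as R
from scipy.optimize import least_squares
from station import r
CAL={n:r.calibration(n) for n in("side","top")}
def proj(n,P):
    c=CAL[n];P=np.atleast_2d(P);q=P@c["world_to_cam"][:3,:3].T+c["world_to_cam"][:3,3]
    s=q[:,:2]/q[:,2:];f=200/np.tan(np.radians(c["vfov"]/2))
    s=s*(1+c["k1"]*(s**2).sum(1,keepdims=True))
    return s*f+[c["cx"],c["cy"]]
def ray(n,uv):
    c=CAL[n];f=200/np.tan(np.radians(c["vfov"]/2))
    t=(np.atleast_2d(uv)-[c["cx"],c["cy"]])/f;s=t.copy()
    for _ in range(20): s=t/(1+c["k1"]*(s**2).sum(1,keepdims=True))
    return np.c_[s,np.ones(len(s))]
def unproj(n,uv,d):
    c=CAL[n];q=ray(n,uv)*np.reshape(d,(-1,1));M=c["world_to_cam"]
    return (q-M[:3,3])@M[:3,:3]
def onplane(n,uv,z):
    M=CAL[n]["world_to_cam"];o=-M[:3,:3].T@M[:3,3];d=ray(n,uv)@M[:3,:3]
    return o+d*((z-o[2])/d[:,2:])
def tri(us,ut,prior=None):
    f=lambda P:np.r_[(proj("side",P)-us).ravel(),(proj("top",P)-ut).ravel()]
    s=least_squares(f,onplane("top",ut,0.05)[0]);return s.x,np.sqrt((s.fun**2).mean())
def cloud(n,mask,d):
    v,u=np.nonzero(mask&(d>0));return unproj(n,np.c_[u,v],d[v,u])
def cradleR(yaw): # x up slope
    return R.from_euler('ZY',[yaw,-np.radians(25)])
def toolinfo():
    o=r.get_obs();return np.array(o["ee_pos"]),R.from_euler('xyz',o["eef_rot"]),o
def delta(P,Rt):
    "tool-frame travel (units) and turn (units) to reach target"
    p,Rc,o=toolinfo()
    return Rc.inv().apply(np.array(P)-p)/0.02,(Rc.inv()*Rt).as_rotvec()/0.08
E
python3 - <<'E'
from h import *
import json
res={}
for q in["cradle","vee_low","vee_high","stud","stud_tip","start0","start1","start2","nut","nut_lug","shaft","clamp_hinge","clamp_end","clutch_drum","planet_carrier","clutch_plates"]:
    for n in("side","top"):
        L=r.place_of(n,q);res[q+n]=[(list(map(float,a["uv"])),float(a["p"])) for a in L]
        print(q,n,[(np.round(a["uv"],1).tolist(),round(a["p"],2)) for a in L][:4])
json.dump(res,open("net.json","w"))
print(r.get_obs()["clock"])
for n in("side","top"):
  for q in ("shaft","nut"):
    for i,a in enumerate(r.masks_of(n,q)):
        print(n,q,i,a["p"],a["box"],a["region"].sum()); np.save(f"pics/m_{n}_{q}_{i}.npy",a["region"])
E
```

```text
cradle side [([258.9, 200.4], 0.57)]
cradle top [([329.3, 129.0], 0.64)]
vee_low side [([293.7, 204.8], 0.86)]
vee_low top [([336.2, 166.6], 0.62)]
vee_high side [([237.7, 175.0], 0.6)]
vee_high top [([323.4, 104.8], 0.97)]
stud side [([234.4, 180.6], 0.78)]
stud top [([303.7, 110.9], 0.75), ([338.1, 165.3], 0.46)]
stud_tip side [([237.7, 174.9], 0.68)]
stud_tip top [([305.3, 112.4], 0.75), ([217.2, 109.3], 0.53), ([320.5, 238.6], 0.37)]
start0 side [([241.3, 178.7], 0.76), ([232.3, 176.1], 0.75), ([238.2, 171.1], 0.72)]
start0 top [([302.2, 115.3], 0.75), ([311.4, 112.9], 0.7), ([209.7, 211.1], 0.65), ([304.1, 103.2], 0.64)]
start1 side [([241.3, 178.7], 0.76), ([232.3, 176.1], 0.75), ([238.2, 171.1], 0.72)]
start1 top [([302.2, 115.3], 0.75), ([311.4, 112.9], 0.7), ([209.7, 211.1], 0.65), ([304.1, 103.2], 0.64)]
start2 side [([241.3, 178.7], 0.76), ([232.3, 176.1], 0.75), ([238.2, 171.1], 0.72)]
start2 top [([302.2, 115.3], 0.75), ([311.4, 112.9], 0.7), ([209.7, 211.1], 0.65), ([304.1, 103.2], 0.64)]
nut side [([278.0, 350.0], 0.55)]
nut top []
nut_lug side [([271.1, 349.6], 0.57)]
[... 502 characters left out ...]
6.2, 115.2], 0.55)]
planet_carrier side [([350.7, 261.3], 0.74), ([234.6, 180.3], 0.35)]
planet_carrier top [([321.9, 236.3], 0.84)]
clutch_plates side [([167.2, 299.8], 0.68), ([237.5, 181.8], 0.35)]
clutch_plates top [([216.5, 106.5], 0.95), ([309.8, 111.6], 0.71)]
1.7
side shaft 0 0.93 [326.6, 330.9, 80.8, 69.1] 1396
side shaft 1 0.7 [408.7, 204.5, 31.4, 23.3] 388
side nut 0 0.96 [268.1, 328.3, 21.4, 34.5] 715
side nut 1 0.64 [244.4, 106.9, 33.1, 58.1] 557
top shaft 0 0.98 [385.8, 272.0, 73.0, 56.3] 1000
top shaft 1 0.89 [197.9, 251.6, 44.7, 85.6] 1048
top shaft 2 0.63 [414.4, 151.3, 21.2, 82.8] 957
top nut 0 0.83 [195.0, 206.7, 27.1, 15.8] 341
top nut 1 0.68 [345.3, 88.9, 39.0, 30.5] 531
```

```bash
python3 - <<'E'
from h import *
import json
net=json.load(open("net.json"))
C={"cradle":[0,0,0],"vee_low":[-.07,0,.048],"vee_high":[.07,0,.048],"stud":[.07,.048,.078],"stud_tip":[.07,.048,.1035],"clamp_hinge":[.07,-.048,.07]}
obs=[(n,C[k],net[k+n][0][0]) for k in C for n in("side","top") if not (k=="vee_high" and n=="side")]
f=lambda p:np.concatenate([(proj(n,p[:3]+cradleR(p[3]).apply(c))-uv).ravel() for n,c,uv in obs])
s=least_squares(f,[.7,0,.08,0.],loss="soft_l1");p=s.x;print("net fit",p);res=f(p).reshape(-1,2)
for o,e in zip(obs,res):print(o[0],o[1],e.round(1))
# plate plane from depth of blue pixels
S={}
for n in("side","top"):
    im=cv2.imread(f"pics/{n}0.png");d=np.load(f"pics/{n}0.npy");hsv=cv2.cvtColor(im,cv2.COLOR_BGR2HSV)
    m=cv2.inRange(hsv,(100,120,60),(125,255,255))>0
    P=cloud(n,m,d);c=cradleR(p[3]).inv().apply(P-p[:3])
    k=(abs(c[:,0])<.052)&(abs(c[:,1])<.06)&(abs(c[:,2])<.02)
    S[n]=P[k];A=np.c_[P[k][:,:2],np.ones(k.sum())];w=np.linalg.lstsq(A,P[k][:,2],rcond=None)[0]
    c2=c[k];print(n,k.sum(),"resid z in cradle",np.median(c2[:,2]),"slope",np.degrees(np.arctan(np.hypot(*w[:2]))),"yaw of slope",np.arctan2(w[1],w[0]),"yrange",np.percentile(c2[:,1],[1,99]))
# nut
for n in("side","top"):
    d=np.load(f"pics/{n}0.npy");m=np.load(f"pics/m_{n}_nut_0.npy");P=cloud(n,m,d)
    zt=np.percentile(P[:,2],95);t=P[P[:,2]>zt-.004];print("nut",n,zt,t.mean(0),(t.min(0)+t.max(0))/2)
for n,i in(("top",2),("top",0),("top",1)):
    d=np.load(f"pics/{n}0.npy");m=np.load(f"pics/m_{n}_shaft_{i}.npy");P=cloud(n,m,d);P=P[P[:,2]>.006]
    mu=P.mean(0);u,sv,vt=np.linalg.svd(P-mu,full_matrices=False);a=vt[0]*np.sign(vt[0][0]);t=(P-mu)@a
    mid=mu+a*(np.percentile(t,.5)+np.percentile(t,99.5))/2
    print("shaft",i,mid,"axis",a,"len",np.ptp(t),"yaw",np.arctan2(a[1],a[0]),"zmax",np.percentile(P[:,2],99),"dist",np.hypot(*mid[:2]))
E
python3 - <<'E'
import cv2
a=cv2.imread('pics/top0.png');b=cv2.imread('pics/side0.png')
x=cv2.resize(a[70:200,280:410],(400,400),interpolation=cv2.INTER_CUBIC);y=cv2.resize(b[100:250,190:340],(400,400),interpolation=cv2.INTER_CUBIC)
u=cv2.resize(a[195:240,185:230],(200,200),interpolation=cv2.INTER_CUBIC);v=cv2.resize(b[320:370,255:305],(200,200),interpolation=cv2.INTER_CUBIC)
w=cv2.resize(a[140:250,395:455],(220,200)[:2],interpolation=cv2.INTER_CUBIC)
cv2.imwrite('pics/z0.png',cv2.vconcat([cv2.hconcat([x,y]),cv2.hconcat([u,v,cv2.resize(w,(400,200))])]))
E
```

```text
net fit [ 0.64475912 -0.027095    0.06504244  0.16145272]
side [0, 0, 0] [0.3 2.6]
top [0, 0, 0] [-0.7  1.8]
side [-0.07, 0, 0.048] [-0.9 -0.4]
top [-0.07, 0, 0.048] [-0.6 -1.2]
top [0.07, 0, 0.048] [ 2.5 -0.2]
side [0.07, 0.048, 0.078] [-0.2  0.3]
top [0.07, 0.048, 0.078] [1.1 0.3]
side [0.07, 0.048, 0.1035] [-0.1 -1.6]
top [0.07, 0.048, 0.1035] [0.2 1.1]
side [0.07, -0.048, 0.07] [-0.6 -0.3]
top [0.07, -0.048, 0.07] [-0.8  0. ]
side 1701 resid z in cradle -0.0006926480583923875 slope 24.759822495682354 yaw of slope 0.12951201686165703 yrange [-0.0580961   0.05978061]
top 2186 resid z in cradle -0.0006746752761457634 slope 24.709534720163923 yaw of slope 0.15172546160640774 yrange [-0.05864555  0.05879016]
nut side 0.03965255332072014 [0.45282061 0.2611848  0.03790202] [0.45212621 0.26062907 0.03901592]
nut top 0.04158335305200301 [0.45441111 0.25859124 0.03955567] [0.45414861 0.25967911 0.04102233]
shaft 2 [ 0.49966768 -0.25216455  0.02466195] axis [9.95744428e-01 9.21549797e-02 7.02755726e-04] len 0.20883239841529572 yaw 0.09228594185782646 zmax 0.03239576958738908 dist 0.5596916555076303
shaft 0 [ 0.24455437 -0.2394675   0.02528994] axis [ 0.59763615  0.80176297 -0.00267787] len 0.2108769365912479 yaw 0.9302440927368588 zmax 0.03252040416550715 dist 0.34227404232583786
shaft 1 [0.27587879 0.24330347 0.02470638] axis [ 9.04462525e-01 -4.26552859e-01 -4.47039504e-04] len 0.21072681453573955 yaw -0.44067812493202413 zmax 0.03201480979310302 dist 0.36783921067935704
```

View pics/z0.png

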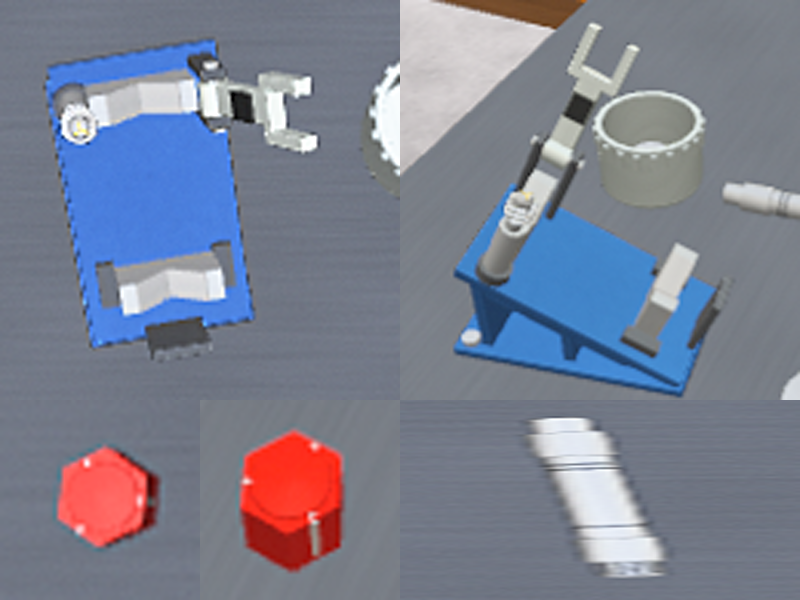

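```bash
python3 - <<'E'
from h import *
import json
net=json.load(open("net.json"))
# refine cradle by edge of blue plate: rectify top-depth cloud -> edge points y extremes per x bin
p=np.array([.64475912,-.027095,.06434,.155])
for n in("side","top"):
    im=cv2.imread(f"pics/{n}0.png");d=np.load(f"pics/{n}0.npy");hsv=cv2.cvtColor(im,cv2.COLOR_BGR2HSV)
    P=cloud(n,cv2.inRange(hsv,(100,120,60),(125,255,255))>0,d);c=cradleR(p[3]).inv().apply(P-p[:3])
    c=c[(abs(c[:,2])<.006)];
    b=[(x,c[k,1].min(),c[k,1].max()) for x in np.arange(-.05,.05,.005) for k in [(abs(c[:,0]-x)<.0025)] if k.sum()>5]
    b=np.array(b);print(n,np.polyfit(b[:,0],b[:,1],1),np.polyfit(b[:,0],b[:,2],1),"x ext",c[abs(c[:,1])<.02][:,0].min(),c[:,0].max())
# grey parts in cradle frame: V block tops
    g=cv2.inRange(hsv,(0,0,60),(179,70,255))>0
    P=cloud(n,g,d);c=cradleR(p[3]).inv().apply(P-p[:3])
    for nm,x in(("low",-.07),("high",.07)):
        k=(abs(c[:,0]-x)<.02)&(abs(c[:,1])<.036)&(c[:,2]>.02)&(c[:,2]<.056)
        q=c[k];top=q[q[:,2]>.048]
        print(n,nm,k.sum(),"ztop",np.percentile(q[:,2],95) if k.any() else 0,"x rng",np.percentile(top[:,0],[3,97]) if len(top) else 0,"y rng",np.percentile(top[:,1],[3,97]) if len(top) else 0)
        Vy=[(np.round(y,3),np.round(np.median(q[abs(q[:,1]-y)<.003,2]),4)) for y in np.arange(-.03,.031,.01) if (abs(q[:,1]-y)<.003).any()];print(Vy)
    k=(abs(c[:,0]-.07)<.02)&(abs(c[:,1]-.048)<.02)&(c[:,2]>.085);q=c[k];print("stud pts",k.sum(),q.mean(0) if k.any() else 0,q[:,2].max() if k.any() else 0)
# starts angle
Rr=cradleR(p[3])
def f(a):
    out=[]
    for n in("side","top"):
        T=np.array([p[:3]+Rr.apply(np.array([.07+.012*np.cos(a[0]+i*2.0944),.048+.012*np.sin(a[0]+i*2.0944),.078+.0185])) for i in range(3)])
        uv=proj(n,T); O=[x[0] for x in net["start0"+n] if abs(x[0][0]-270)<60]
        out.append(sum(min(np.hypot(*(u-o)) for u in uv) for o in O))
    return out
for a in np.arange(0,120,10):print(a,np.round(f([np.radians(a)]),1))
E
```

```text
side [-0.00350794 -0.06195587] [-0.00589028  0.06123162] x ext -0.11877474733892997 0.09950385957401765
side low 260 ztop 0.0519046516102165 x rng [-0.07741014 -0.05615009] y rng [-0.03493457  0.03503135]
[(np.float64(-0.03), np.float64(0.0509)), (np.float64(-0.02), np.float64(0.0447)), (np.float64(-0.01), np.float64(0.0347)), (np.float64(0.0), np.float64(0.0299)), (np.float64(0.01), np.float64(0.0395)), (np.float64(0.02), np.float64(0.0412)), (np.float64(0.03), np.float64(0.0505))]
side high 118 ztop 0.05211375914599926 x rng [0.06181973 0.08299958] y rng [-0.03533073  0.02917346]
[(np.float64(-0.03), np.float64(0.0509)), (np.float64(-0.02), np.float64(0.0449)), (np.float64(-0.01), np.float64(0.0346)), (np.float64(0.0), np.float64(0.0283)), (np.float64(0.02), np.float64(0.0323)), (np.float64(0.03), np.float64(0.0488))]
stud pts 95 [0.07194205 0.05057935 0.09446477] 0.10650338954831245
top [ 0.09171009 -0.0592307 ] [-0.00164217  0.06107489] x ext -0.10745572483998721 0.10257816128688141
top low 384 ztop 0.05242067620746133 x rng [-0.07748447 -0.05648032] y rng [-0.03484137  0.0348793
[... 208 characters left out ...]
p.float64(0.02), np.float64(0.0462)), (np.float64(0.03), np.float64(0.0494))]
top high 391 ztop 0.0520828366139503 x rng [0.0641812  0.08438088] y rng [-0.03437472  0.03446465]
[(np.float64(-0.03), np.float64(0.0504)), (np.float64(-0.02), np.float64(0.0452)), (np.float64(-0.01), np.float64(0.0355)), (np.float64(0.0), np.float64(0.0278)), (np.float64(0.01), np.float64(0.0367)), (np.float64(0.02), np.float64(0.047)), (np.float64(0.03), np.float64(0.049))]
stud pts 105 [0.07475137 0.04774233 0.09525672] 0.10597909257632318
0 [11.4  7.6]
10 [9.1 7.1]
20 [6.8 7.5]
30 [4.5 9.9]
40 [ 2.7 12.6]
50 [ 2.3 15.3]
60 [ 4.1 17.4]
70 [ 6.4 16.6]
80 [ 8.8 15.7]
90 [11.3 13.2]
100 [13.2 10.8]
110 [12.6  8.9]
```

```bash
python3 - <<'E'
from h import *
import json
net=json.load(open("net.json"))
p=np.array([.64475912,-.027095,.06434,.155]);Rr=cradleR(p[3])
best=[]
for a in np.arange(1,2.2,.02):
    c=[.07,-.048+.116*np.cos(a),.07+.116*np.sin(a)];P=p[:3]+Rr.apply(c)
    best.append((np.hypot(*(proj("top",P)[0]-net["clamp_endtop"][0][0])),np.hypot(*(proj("side",P)[0]-net["clamp_endside"][1][0])),a))
print(sorted(best)[:3],sorted(best,key=lambda t:t[1])[:2])
# nut hex fit: red mask silhouettes in both views
V=[];
M={}
for n in("side","top"):
    im=cv2.imread(f"pics/{n}0.png");h=cv2.cvtColor(im,cv2.COLOR_BGR2HSV)
    m=((cv2.inRange(h,(0,120,60),(8,255,255))|cv2.inRange(h,(172,120,60),(179,255,255)))>0).astype(np.uint8)
    u=proj(n,[.454,.26,.02])[0].astype(int);k=np.zeros_like(m);k[u[1]-30:u[1]+30,u[0]-30:u[0]+30]=1;m*=k
    m=cv2.morphologyEx(m,cv2.MORPH_CLOSE,np.ones((5,5)));M[n]=m
def sil(n,x):
    a=x[2]+np.radians(30)+np.arange(6)*np.pi/3;rr=.022/np.cos(np.pi/6)
    P=np.array([[x[0]+rr*np.cos(t),x[1]+rr*np.sin(t),z] for z in(0,.04) for t in a])
    h=cv2.convexHull(proj(n,P).astype(np.float32));S=8
    I=np.zeros((400,640),np.uint8);cv2.fillConvexPoly(I,np.round(h*256).astype(int).reshape(-1,2).astype(np.int32),1,shift=8);return I
def cost(x):return sum((sil(n,x)!=M[n]).sum() for n in M)
b=min(((cost((x,y,np.radians(a))),x,y,a) for x in np.arange(.449,.459,.001) for y in np.arange(.255,.266,.001) for a in range(0,60,4)))
print(b)
for a in range(0,60,5):print(a,cost((b[1],b[2],np.radians(a))),end='; ')
# lug marks: white pixels in nut
for n in M:
    im=cv2.imread(f"pics/{n}0.png").astype(int);w=(im.min(2)>150)&(cv2.dilate(M[n],np.ones((3,3)))>0)
    v,u=np.nonzero(w);X=onplane(n,np.c_[u,v],.04)[:,:2]-b[1:3];print(n,[(int(i),int(j),round(float(np.degrees(np.arctan2(t[1],t[0])))),round(float(np.hypot(*t)*1e3))) for i,j,t in zip(u,v,X)])
E
```

```text
[(np.float64(4.926777105889051), np.float64(2.994047850608811), np.float64(2.020000000000001)), (np.float64(4.958059382725039), np.float64(3.074028444782565), np.float64(2.000000000000001)), (np.float64(5.084563431644294), np.float64(2.9389852274629744), np.float64(2.040000000000001))] [(np.float64(5.8562270472623466), np.float64(2.8934768995558273), np.float64(2.080000000000001)), (np.float64(6.4002358842262606), np.float64(2.897655974682654), np.float64(2.100000000000001))]
(np.int64(122), np.float64(0.454), np.float64(0.259), 28)
0 186; 5 180; 10 166; 15 149; 20 133; 25 128; 30 121; 35 145; 40 163; 45 178; 50 192; 55 191; side [(283, 331, -101, 18), (266, 340, 32, 20), (267, 340, 33, 18), (282, 348, 141, 21), (283, 348, 145, 22), (282, 349, 139, 23), (283, 350, 141, 26)]
top [(204, 208, 23, 22), (204, 209, 25, 20), (216, 217, -94, 20), (216, 218, -101, 20), (202, 223, 138, 20), (203, 223, 143, 19), (202, 224, 142, 22), (203, 224, 147, 20)]
```

```bash
cat >> h.py <<'E'
CY=.155;CR=cradleR(CY);CP=np.array([.64475912,-.027095,.06434])+CR.apply([.0036,0,.0002])
def W(c): return CP+CR.apply(np.array(c,float))
def Cc(w): return CR.inv().apply(np.array(w)-CP)
E
python3 - <<'E'
from h import *
import json
net=json.load(open("net.json"));print(CP)
for n in("side","top"):
    O=np.array([x[0] for x in net["start0"+n] if abs(x[0][0]-270)<60])
    print(n,"tip proj",proj(n,W([.07,.048,.1035])),"base",proj(n,W([.07,.048,.0965])))
    for o in O:
        # intersect ray with plane cradle z=.0965
        M=CAL[n]["world_to_cam"];oo=Cc(-M[:3,:3].T@M[:3,3]);d=CR.inv().apply(ray(n,o)@M[:3,:3])[0]
        q=oo+d*((.0965-oo[2])/d[2]);q=q-[.07,.048,.0965];print(n,o,q[:2]*1e3,np.degrees(np.arctan2(q[1],q[0])))
a=cv2.imread('pics/top0.png');b=cv2.imread('pics/side0.png')
x=cv2.resize(a[98:126,290:318],(400,400),interpolation=cv2.INTER_CUBIC);y=cv2.resize(b[160:200,220:260],(400,400),interpolation=cv2.INTER_CUBIC)
cv2.imwrite('pics/z1.png',cv2.hconcat([x,y]))
E
```

```text
[ 0.6478992  -0.02660435  0.06604269]
side tip proj [[236.04951432 172.58721806]] base [[235.11020191 174.7249129 ]]
side [241.3 178.7] [-15.35933861   1.97854945] 172.65973210120353
side [232.3 176.1] [3.41630464 7.44586091] 65.35342963911631
side [238.2 171.1] [ -1.45462965 -13.97701337] -95.94155365895462
top tip proj [[305.29914681 111.74484599]] base [[305.11325052 111.1003019 ]]
top [302.2 115.3] [-7.59755748  7.38840318] 135.79960711528054
top [311.4 112.9] [ -5.94065294 -12.18692422] -115.98743827178255
top [304.1 103.2] [16.49210886 -0.66217541] -2.299250409728926
```

View pics/z1.png

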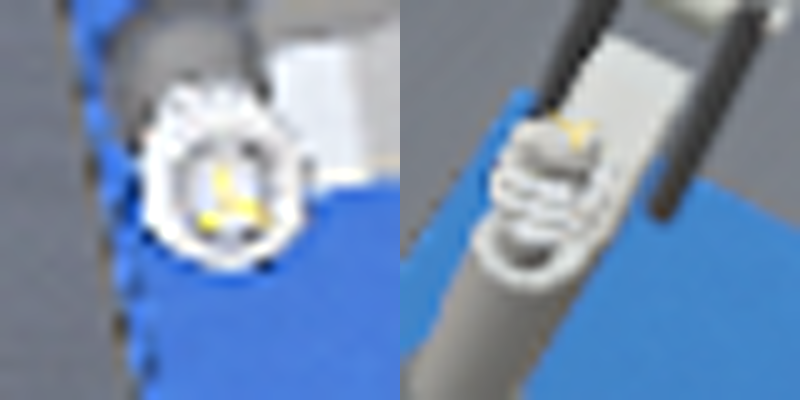

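```bash
python3 - <<'E'
from h import *
Rt=R.from_euler('xyz',[np.pi,0,.0923])
for P in([.4997,-.2522,.09],[.4997,-.2522,.003]):
    t,w=delta(P,Rt);p,Rc,o=toolinfo()
    print(t,w,"in target frame",Rt.inv().apply(np.array(P)-p)/.02)
E
```

```text
[ 20.90737423 -11.39271748   5.50495643] [-1.36254506e-03 -1.59130321e-04  2.09371000e+00] in target frame [ 18.71546527 -14.71944818   5.50327714]
[ 20.9072795  -11.39225016   9.85495641] [-1.36254506e-03 -1.59130321e-04  2.09371000e+00] in target frame [ 18.71546527 -14.71944818   9.85327714]
```

```bash
python3 -m creep '{"turn":[[0,0,0.7],[0,0,0.7],[0,0,0.7],[0,0,0],[0,0,0],[0,0,0],[0,0,0],[0,0,0],[0,0,0],[0,0,0]],"travel":[[1,-0.7,0],[1,-0.7,0],[1,-0.7,0],[1,-0.8,0],[1,-0.8,0],[1,-0.8,0],[1,-0.8,0.2],[1,-0.8,0.3],[1,-0.8,0.4],[1,-0.8,0.4]],"fingers":[75,75,75,75,75,75,75,75,75,75]}' 60; python3 -c "
from h import *
print(delta([.4997,-.2522,.003],R.from_euler('xyz',[np.pi,0,.0923])))"
```

```text
clock: 2.73
ee_pos: [0.3344, -0.4016, 0.1742]
eef_rot: [3.141, -0.0, 0.092]
contact_force: [-0.5, -0.9, 0.4]
grip_width: 0.0639
(array([ 8.90989283, -6.68647612,  8.55670179]), array([ 0.00968999, -0.00585229, -0.00778969]))
```

```bash
python3 -m creep '{"turn":[[0,0,0],[0,0,0],[0,0,0],[0,0,0],[0,0,0],[0,0,0],[0,0,0],[0,0,0],[0,0,0],[0,0,0]],"travel":[[1,-0.75,0.2],[1,-0.75,0.5],[1,-0.75,0.5],[1,-0.75,0.5],[1,-0.75,0.5],[1,-0.75,0.5],[1,-0.75,0.5],[1,-0.75,0.5],[0.5,-0.4,0.5],[0,0,0]],"fingers":[75,75,75,75,75,75,75,75,75,75]}' 60; python3 -c "
from h import *
print(delta([.4997,-.2522,.003],R.from_euler('xyz',[np.pi,0,.0923])))"
```

```text
clock: 3.57
ee_pos: [0.4916, -0.2569, 0.0883]
eef_rot: [-3.14, 0.001, 0.094]
contact_force: [-0.1, 0.8, -0.4]
grip_width: 0.0641
(array([ 0.43165319, -0.18837532,  4.26484726]), array([-0.0259993 ,  0.01827805,  0.02593739]))
```

```bash
python3 -m creep '{"turn":[[0,0,0],[0,0,0],[0,0,0],[0,0,0],[0,0,0],[0,0,0]],"travel":[[0.4,-0.2,0.8],[0,0,1],[0,0,1],[0,0,1],[0,0,0.45],[0,0,0]],"fingers":[75,75,75,75,75,75]}' 60; python3 - <<'E'
from h import *
print(delta([.4997,-.2522,.003],R.from_euler('xyz',[np.pi,0,.0923])))
p,d=r.get_image("top");q,_=r.get_image("side")
cv2.imwrite("pics/g1.png",cv2.hconcat([cv2.resize(p[130:260,360:490],(400,400)),cv2.resize(q[100:250,260:410],(400,400))])[:,:,::-1])
E
```

```text
clock: 4.07
ee_pos: [0.4966, -0.2542, 0.0034]
eef_rot: [-3.139, 0.003, 0.091]
contact_force: [-0.0, 0.2, 0.2]
grip_width: 0.0641
(array([ 0.16477191, -0.08777487,  0.01912476]), array([-0.02975011,  0.04111689, -0.01352994]))
```

View pics/g1.png

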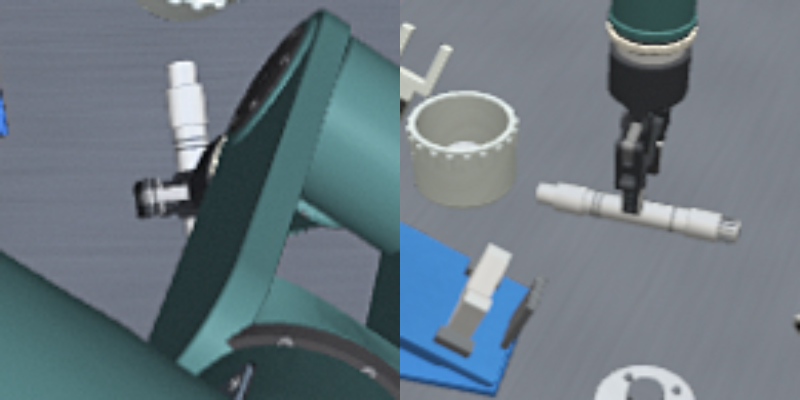

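```bash
python3 -m creep '{"turn":[[0,0,0],[0,0,0],[0,0,0],[0,0,0],[0,0,0],[0,0,0]],"travel":[[0.15,-0.08,0],[0,0,0],[0,0,0],[0,0,0],[0,0,0],[0,0,0]],"fingers":[75,20,20,20,20,20]}' 80; python3 - <<'E'
from h import *
print(r.get_obs()["grip_width"])
# target above cradle: tool z = -cradle z, tool x ~ cradle x. TCP = axis point - 12mm along normal
Rt=CR*R.from_euler('x',np.pi)
for h in(.10,.0):
    print(h,W([0,0,.048-.012+h]),delta(W([0,0,.048-.012+h]),Rt),Rt.as_euler('xyz'))
E
```

```text
clock: 4.67
ee_pos: [0.5015, -0.2526, 0.0054]
eef_rot: [3.141, -0.0, 0.092]
contact_force: [-0.4, -0.2, 0.8]
grip_width: 0.0174
0.01744570063379325
0.1 [ 0.59111217 -0.03547752  0.18930055] (array([  5.45797763, -10.39972376,  -9.19648418]), array([ 0.17392769,  5.44925464, -0.77595135])) [ 3.14159265 -0.43633231  0.155     ]
0.0 [ 0.63286734 -0.02895313  0.09866977] (array([  7.56572584, -10.53363256,  -4.66443543]), array([ 0.17392769,  5.44925464, -0.77595135])) [ 3.14159265 -0.43633231  0.155     ]
```

```bash
python3 - <<'E'
from h import *
p,d=r.get_image("top");q,_=r.get_image("side")
cv2.imwrite("pics/g2.png",cv2.hconcat([cv2.resize(p[130:260,360:490],(400,400)),cv2.resize(q[110:210,310:410],(400,400))])[:,:,::-1])
print(r.get_obs())
E
```

```text
{'clock': 4.7667, 'joints': array([-5.89670843e-01,  5.48238091e-01,  1.77798793e+00,  9.18617697e-05,
        8.15370591e-01,  8.89213388e-01]), 'qvel': array([-2.45757628e-03,  3.39472847e-03,  6.15007457e-04, -9.31655484e-04,
        9.51359692e-05,  1.04877822e-03]), 'joint_efforts': array([ 1.16349137e-02, -5.44404352e+01, -1.74934745e+01,  2.57460060e-04,
       -5.02063285e-04, -3.34191773e-04]), 'ee_pos': array([ 0.50144865, -0.25257647,  0.00518386]), 'eef_rot': array([-3.14153823e+00, -3.90581836e-05,  9.18491147e-02]), 'contact_force': array([ 0.5619777 , -0.13411814,  0.11769519]), 'torque': array([ 0.02599991, -0.03950237, -0.01519413]), 'grip_width': 0.017014009083449116}
```

View pics/g2.png

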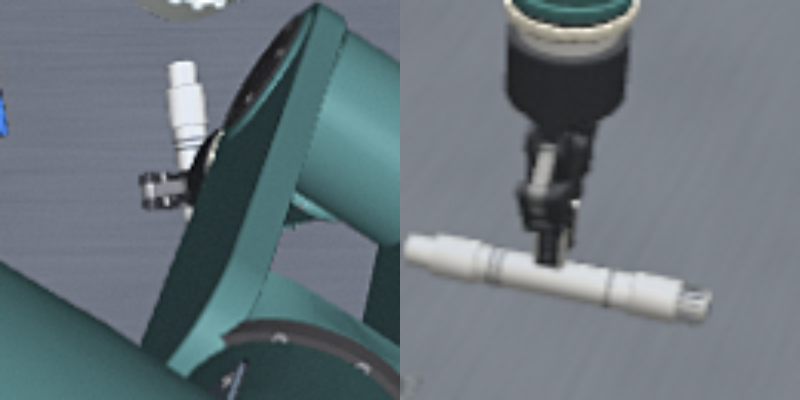

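```bash
python3 - <<'E'
from h import *
p,Rc,o=toolinfo()
q,d=r.get_image("side");t,dt=r.get_image("top")
q=np.ascontiguousarray(q)
for z,c in((0,(0,255,0)),(-.019,(255,255,0)),(-.073,(0,0,255))):
    u=proj("side",p+Rc.apply([0,0,z]))[0];print(z,u)
big=cv2.resize(q[110:210,310:410],(600,600),interpolation=cv2.INTER_CUBIC)
for z,c in((0,(0,255,0)),(-.019,(255,255,0)),(-.073,(0,0,255))):
    u=proj("side",p+Rc.apply([0,0,z]))[0];cv2.circle(big,tuple(((u-[310,110])*6).astype(int).tolist()),5,c,-1)
for x in(-.105,0,.105):
    u=proj("side",np.array([.4997,-.2522,.015])+x*np.array([.9957,.092,0]))[0];cv2.circle(big,tuple(((u-[310,110])*6).astype(int).tolist()),5,(255,0,255),-1)
cv2.imwrite("pics/g3.png",big[:,:,::-1])
for n,dd in(("side",d),("top",dt)):
    P=cloud(n,dd>0,dd);k=(np.hypot(P[:,0]-p[0],P[:,1]-p[1])<.12)&(P[:,2]<.05)&(P[:,2]>.008);Q=P[k]
    c=Rc.inv().apply(Q-p);print(n,k.sum(),c.min(0),c.max(0))
    # shaft points away from the fingers
    s=c[(abs(c[:,0])>.03)];print(np.percentile(s[:,1],[2,50,98]),np.percentile(s[:,2],[2,50,98]),s[:,0].min(),s[:,0].max())
    m=c[(abs(c[:,0])<.02)];print("near",np.percentile(m[:,1],[2,50,98]),np.percentile(m[:,2],[2,50,98]))
E
```

```text
0 [346.59747908 181.97695152]
-0.019 [346.96563938 176.58181292]
-0.073 [348.06064163 160.56595647]
side 732 [-0.11002076 -0.02341439 -0.04468483] [ 0.10232853  0.01603315 -0.0029521 ]
[-0.01390881 -0.00677585  0.00836154] [-0.02494762 -0.01789651 -0.00385064] -0.11002076469059598 0.10232852931023062
near [-0.02164874 -0.0089945   0.00953169] [-0.04435616 -0.01841758 -0.00377396]
top 357 [-0.02467629 -0.04833982 -0.04012564] [ 0.10302614  0.01518811 -0.00309813]
[-0.0126288  -0.00195501  0.01326949] [-0.02653064 -0.02033683 -0.00897868] 0.030005140588277957 0.10302613852843824
near [-0.01550966 -0.00998799 -0.00557345] [-0.03970976 -0.01479697 -0.00664566]
```

View pics/g3.png

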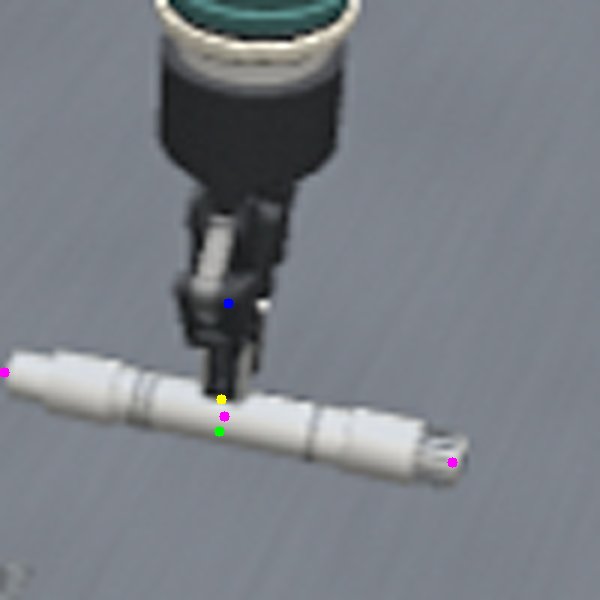

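```bash
python3 - <<'E'
from h import *
p,Rc,o=toolinfo()
q,d=r.get_image("side")
for v in range(158,184,1):
    print(v,[(q[v,u].tolist() if 0 else int(q[v,u].mean()),(Rc.inv().apply(unproj("side",[[u,v]],[d[v,u]])-p)[0]*1e3).round(0).astype(int).tolist()) for u in(345,347,349)])
print(o["grip_width"])
E
```

```text
158 [(138, [-4, -58, -123]), (81, [-11, -64, -129]), (78, [-14, -56, -124])]
159 [(95, [-6, -64, -125]), (65, [-11, -66, -127]), (55, [-14, -56, -121])]
160 [(63, [-6, -64, -122]), (45, [-11, -63, -122]), (40, [-13, -51, -114])]
161 [(53, [-5, -60, -116]), (34, [-11, -62, -118]), (35, [-13, -48, -109])]
162 [(67, [-5, -59, -112]), (33, [-10, -58, -112]), (36, [-12, -46, -104])]
163 [(71, [-5, -56, -106]), (33, [-10, -58, -109]), (37, [-13, -46, -101])]
164 [(42, [-4, -53, -101]), (33, [-10, -55, -103]), (35, [-12, -44, -96])]
165 [(66, [-1, -39, -87]), (37, [-9, -50, -97]), (37, [-12, -43, -93])]
166 [(64, [-1, -39, -84]), (58, [-8, -46, -91]), (34, [-13, -43, -90])]
167 [(44, [-1, -39, -81]), (48, [-7, -41, -83]), (33, [-13, -43, -86])]
168 [(35, [2, -23, -65]), (40, [-7, -40, -80]), (29, [-13, -41, -82])]
169 [(36, [3, -19, -58]), (44, [-3, -19, -60]), (46, [-7, -15, -58])]
170 [(36, [2, -20, -56]), (51, [-4, -22, -59]), (64, [-8, -17, -56])]
171 [(33, [1, -23, -55]), (48, [-5, -26, -58]), (68, [-8, -15, -51])]
172 [(36, [1, -24, -53]), (44, [-3, -19, -50]), (76, [-8, -15, -48])]
173 [(33, [2, -20, -46]), (50, [-4, -23, -50]), (93, [-9, -18, -47])]
174 [(41, [2, -19, -42]), (51, [-4, -23, -46]), (91, [-8, -16, -42])]
175 [(28, [1, -20, -39]), (40, [-4, -21, -42]), (83, [-8, -13, -36])]
176 [(116, [2, -17, -34]), (70, [-3, -17, -35]), (102, [-9, -17, -36])]
177 [(212, [4, -6, -21]), (193, [-2, -7, -24]), (171, [-9, -16, -32])]
178 [(213, [4, -6, -18]), (213, [-1, -2, -16]), (212, [-7, -3, -18])]
179 [(198, [3, -8, -16]), (206, [-3, -9, -18]), (212, [-8, -8, -19])]
180 [(177, [3, -9, -13]), (188, [-3, -9, -15]), (196, [-8, -8, -15])]
181 [(147, [2, -10, -11]), (162, [-3, -11, -13]), (174, [-8, -10, -13])]
182 [(116, [2, -10, -7]), (129, [-3, -10, -9]), (142, [-9, -10, -10])]
183 [(111, [3, -8, -2]), (106, [-3, -9, -4]), (110, [-9, -10, -6])]
0.01725192678053529
```

```bash
python3 - <<'E'
from h import *
Rc=R.from_euler('xyz',[-3.139,.003,.091]);p=np.array([.4966,-.2542,.0034])
M=CAL["side"]["world_to_cam"];o=Rc.inv().apply(-M[:3,:3].T@M[:3,3]-p)
for uv in([347,180],[347,178]):
    d=Rc.inv().apply(ray("side",uv)@M[:3,:3])[0]
    for y in(-.035,-.043,-.05):print(uv,y,o+d*((y-o[1])/d[1]))
E
python3 -c "
import cv2
a=cv2.imread('pics/g1.png')[:,400:];cv2.imwrite('pics/g1b.png',cv2.resize(a[80:260,120:340],(770,630)[:2],interpolation=cv2.INTER_CUBIC)[:600])"
```

```text
[347, 180] -0.035 [-0.00309137 -0.035      -0.03697533]
[347, 180] -0.043 [-0.00481792 -0.043      -0.04359834]
[347, 180] -0.05 [-0.00632866 -0.05       -0.04939346]
[347, 178] -0.035 [-0.0027411  -0.035      -0.04363439]
[347, 178] -0.043 [-0.00447096 -0.043      -0.0501945 ]
[347, 178] -0.05 [-0.0059846  -0.05       -0.05593459]
```

View pics/g1b.png

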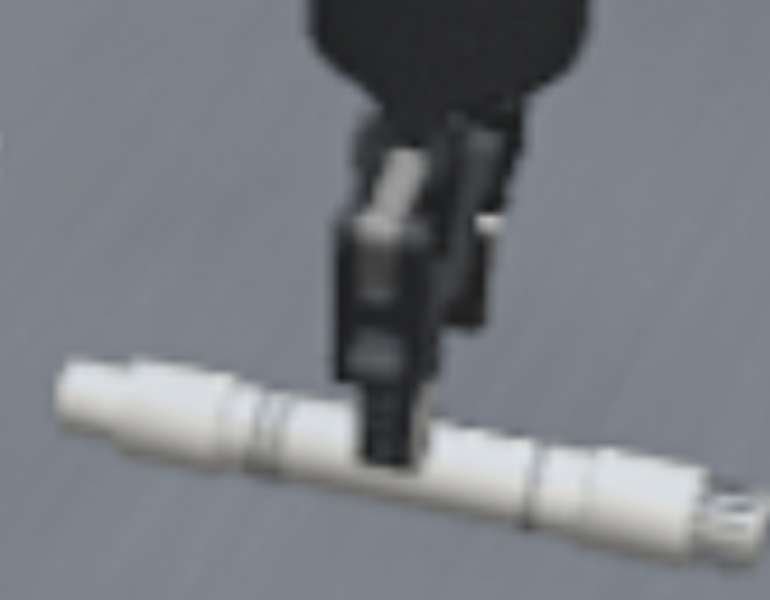

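```bash
python3 - <<'E'
from h import *
p,Rc,o=toolinfo()
q,d=r.get_image("side");t,dt=r.get_image("top")
for v in range(100,160,3):
    print(v,[(int(q[v,u].mean()),(Rc.inv().apply(unproj("side",[[u,v]],[d[v,u]])-p)[0]*1e3).round(0).astype(int).tolist()) for u in(340,347,354)])
# bench height check, blank areas
for n,dd in(("side",d),("top",dt)):
    for uv in([[390,300]] if n=="side" else [[270,180]]):
        u,v=uv;print(n,unproj(n,[uv],[dd[v,u]]))
E
```

```text
100 [(59, [22, -31, -262]), (64, [5, -35, -267]), (67, [-12, -36, -270])]
103 [(60, [22, -30, -254]), (64, [4, -37, -260]), (67, [-12, -33, -261])]
106 [(59, [21, -32, -247]), (65, [2, -41, -255]), (68, [-13, -37, -256])]
109 [(110, [21, -32, -240]), (65, [3, -37, -245]), (69, [-13, -36, -248])]
112 [(50, [20, -34, -233]), (97, [1, -41, -240]), (131, [-14, -35, -239])]
115 [(155, [19, -35, -226]), (54, [2, -39, -231]), (59, [-15, -37, -233])]
118 [(121, [22, -21, -209]), (152, [1, -41, -225]), (171, [-15, -36, -224])]
121 [(85, [21, -26, -204]), (140, [3, -29, -209]), (143, [-14, -29, -212])]
124 [(38, [19, -32, -199]), (90, [1, -36, -205]), (101, [-14, -29, -204])]
127 [(39, [19, -29, -190]), (40, [0, -39, -199]), (39, [-17, -37, -201])]
130 [(38, [18, -34, -185]), (42, [0, -36, -189]), (41, [-17, -35, -192])]
133 [(37, [17, -33, -175]), (40, [0, -35, -180]), (41, [-17, -34, -183])]
136 [(35, [17, -32, -166]), (41, [-1, -38, -173]), (41, [-18, -35, -175])]
139 [(128, [75, 209, 8]), (42, [-2, -37, -164]), (42, [-18, -34, -166])]
142 [(133, [70, 191, 7]), (41, [-2, -37, -156]), (37, [-12, 1, -133])]
145 [(124, [66, 175, 6]), (29, [-2, -36, -147]), (84, [-16, -17, -137])]
148 [(133, [61, 158, 5]), (145, [-4, -39, -140]), (44, [-17, -18, -129])]
151 [(136, [58, 144, 6]), (149, [-5, -42, -134]), (44, [-17, -18, -120])]
154 [(134, [53, 128, 5]), (117, [-5, -43, -125]), (39, [-18, -20, -112])]
157 [(77, [8, -62, -126]), (86, [-9, -59, -128]), (42, [-18, -15, -99])]
side [[ 0.28949517  0.06829044 -0.00185523]]
top [[ 0.54058681  0.11577069 -0.00278565]]
```

```bash
python3 -m creep '{"turn":[[0,0,0],[0,0,0],[0,0,0],[0,0,0],[0,0,0],[0,0,0]],"travel":[[0,0,0],[0,0,0],[0,0,0],[0,0,0.6],[0,0,0.7],[0,0,0]],"fingers":[70,70,70,70,70,70]}' 60; python3 - <<'E'
from h import *
p,Rc,o=toolinfo();print(p,o["contact_force"])
q,d=r.get_image("side");q=np.ascontiguousarray(q)
big=cv2.resize(q[110:210,310:410],(600,600),interpolation=cv2.INTER_CUBIC);cv2.imwrite("pics/g4.png",big[:,:,::-1])
E
```

```text
clock: 5.52
ee_pos: [0.5001, -0.2517, -0.0227]
eef_rot: [-3.139, 0.002, 0.092]
contact_force: [-0.8, 0.0, -0.7]
grip_width: 0.06
[ 0.50010791 -0.25172377 -0.02266579] [-0.77103671  0.01662606 -0.66812577]
```

View pics/g4.png

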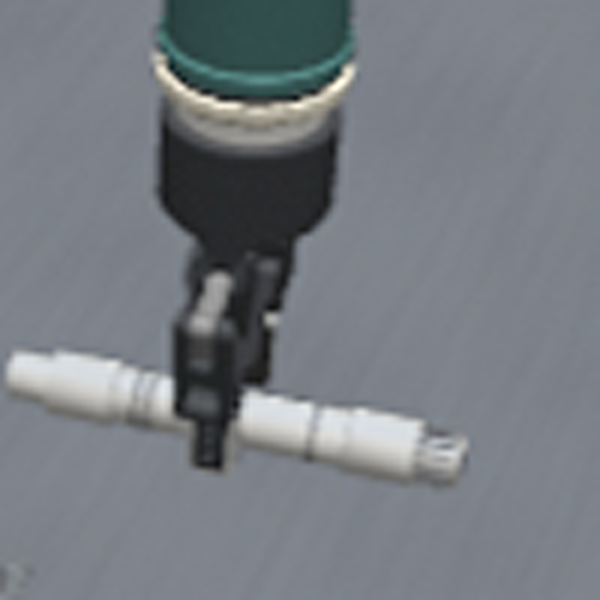

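```bash
python3 -m creep '{"turn":[[0,0,0],[0,0,0],[0,0,0],[0,0,0],[0,0,0],[0,0,0]],"travel":[[0,0,0.3],[0,0,0],[0,0,0],[0,0,0],[0,0,0],[0,0,0]],"fingers":[70,10,10,10,10,10]}' 80; python3 - <<'E'
from h import *
p,Rc,o=toolinfo();print(p,o["contact_force"],o["grip_width"])
q,d=r.get_image("side");q=np.ascontiguousarray(q)
big=cv2.resize(q[110:210,310:410],(600,600),interpolation=cv2.INTER_CUBIC);cv2.imwrite("pics/g5.png",big[:,:,::-1])
for v in range(170,192,1):
    print(v,[(int(q[v,u].mean()),(Rc.inv().apply(unproj("side",[[u,v]],[d[v,u]])-p)[0]*1e3).round(0).astype(int).tolist()) for u in(344,346,348)])
E
```

```text
clock: 6.07
ee_pos: [0.5022, -0.2534, -0.026]
eef_rot: [3.14, -0.001, 0.092]
contact_force: [-0.7, -1.2, 5.9]
grip_width: 0.0232
[ 0.5021795  -0.25338947 -0.02603602] [-0.71601922 -1.24615357  5.93379789] 0.023230515055820043
170 [(58, [-6, -65, -122]), (37, [-11, -66, -124]), (35, [-13, -51, -113])]
171 [(57, [-5, -61, -115]), (33, [-10, -63, -118]), (35, [-12, -46, -106])]
172 [(78, [-4, -55, -108]), (34, [-9, -57, -110]), (35, [-13, -52, -107])]
173 [(58, [-4, -56, -105]), (33, [-9, -56, -107]), (35, [-13, -48, -101])]
174 [(36, [-3, -51, -98]), (32, [-9, -55, -103]), (36, [-13, -50, -99])]
175 [(68, [-1, -43, -88]), (54, [-8, -51, -96]), (33, [-13, -46, -93])]
176 [(66, [-2, -45, -87]), (61, [-8, -46, -89]), (33, [-13, -47, -91])]
177 [(42, [-2, -44, -82]), (48, [-7, -43, -83]), (31, [-13, -46, -87])]
178 [(33, [3, -23, -61]), (46, [-7, -43, -79]), (28, [-13, -43, -81])]
179 [(44, [2, -23, -58]), (53, [-3, -23, -59]), (44, [-8, -19, -58])]
180 [(40, [2, -24, -56]), (50, [-4, -25, -58]), (64, [-8, -19, -54])]
181 [(38, [2, -24, -52]), (52, [-4, -24, -54]), (67, [-9, -22, -53])]
182 [(35, [1, -28, -52]), (43, [-4, -27, -52]), (84, [-8, -17, -46])]
183 [(40, [2, -23, -45]), (69, [-4, -24, -47]), (88, [-8, -18, -43])]
184 [(44, [0, -29, -46]), (52, [-4, -24, -43]), (87, [-9, -19, -40])]
185 [(75, [1, -23, -38]), (39, [-5, -26, -41]), (100, [-8, -17, -35])]
186 [(125, [4, -10, -23]), (121, [-3, -17, -31]), (117, [-9, -17, -32])]
187 [(134, [2, -18, -26]), (133, [-3, -16, -26]), (128, [-8, -12, -24])]
188 [(133, [1, -21, -26]), (132, [-4, -18, -24]), (132, [-9, -17, -25])]
189 [(132, [0, -23, -24]), (130, [-187, -879, -772]), (132, [-11, -23, -27])]
190 [(132, [-2, -32, -28]), (130, [-6, -28, -26]), (132, [-11, -25, -25])]
191 [(132, [-2, -32, -24]), (131, [-7, -32, -26]), (132, [-12, -29, -25])]
```

View pics/g5.png

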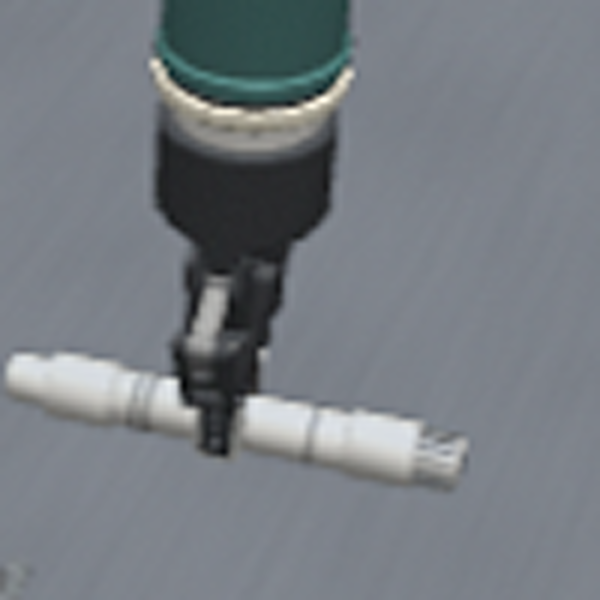

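```bash
python3 -m creep '{"turn":[[0,0,0],[0,0,0],[0,0,0]],"travel":[[0,0,0],[0,0,0],[0,0,0]],"fingers":[50,50,50]}' 80;python3 -m creep '{"turn":[[0,0,0],[0,0,0],[0,0,0]],"travel":[[0,0,0.25],[0,0,0],[0,0,0]],"fingers":[50,50,50]}' 80
```

```text
clock: 6.37
ee_pos: [0.5012, -0.2523, -0.027]
eef_rot: [-3.141, 0.0, 0.092]
contact_force: [0.2, 0.2, -0.2]
grip_width: 0.0427
clock: 6.62
ee_pos: [0.501, -0.2522, -0.0324]
eef_rot: [-3.141, 0.001, 0.092]
contact_force: [0.5, -0.2, 0.7]
grip_width: 0.0429
```

```bash
python3 -m creep '{"turn":[[0,0,0],[0,0,0],[0,0,0],[0,0,0],[0,0,0]],"travel":[[0,0,0.1],[0,0,0],[0,0,0],[0,0,0],[0,0,0]],"fingers":[50,10,10,10,10]}' 80;python3 -m creep '{"turn":[[0,0,0],[0,0,0],[0,0,0],[0,0,0]],"travel":[[0,0,-0.5],[0,0,-1],[0,0,-1],[0,0,0]],"fingers":[10,10,10,10]}' 80; python3 - <<'E'
from h import *
p,Rc,o=toolinfo();print(p,o["contact_force"],o["grip_width"])
q,d=r.get_image("side");t,dt=r.get_image("top")
cv2.imwrite("pics/g6.png",cv2.hconcat([cv2.resize(q[90:210,300:420],(500,500)),cv2.resize(t[130:260,360:490],(300,500))])[:,:,::-1])
E
```

```text
clock: 7.03
ee_pos: [0.5032, -0.2536, -0.0311]
eef_rot: [3.139, -0.003, 0.092]
contact_force: [-2.4, 2.1, 26.5]
grip_width: 0.0237
clock: 7.37
ee_pos: [0.5029, -0.2535, 0.0185]
eef_rot: [3.139, -0.003, 0.092]
contact_force: [0.4, -0.8, -5.9]
grip_width: 0.0237
[ 0.50288262 -0.25346259  0.01845455] [ 0.39703639 -0.81053137 -5.92277971] 0.023664313628605018
```

View pics/g6.png

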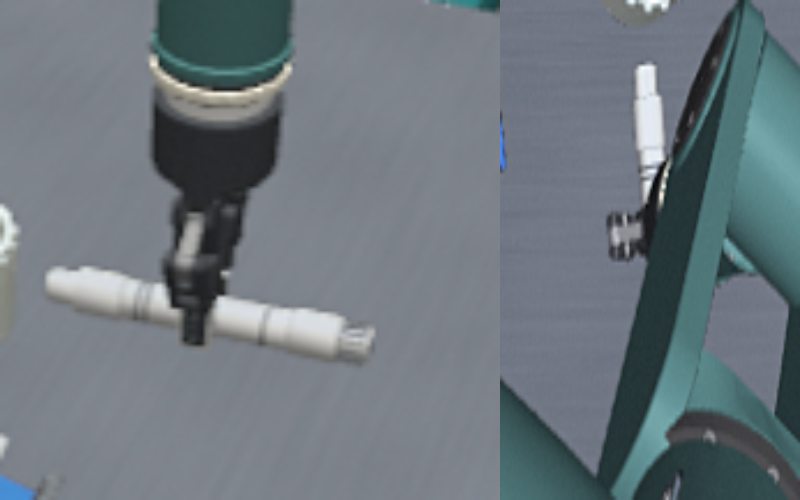

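```bash
cat >> h.py <<'E'
RT=CR*R.from_euler('x',np.pi)
def tcp_for(c,off=(-.004,0,-.046),Rt=RT): return W(c)-Rt.apply(off)
E
python3 - <<'E'
from h import *
for c in([-.12,0,.16],[0,0,.12],[0,0,.048]):
    T=tcp_for(c);t,w=delta(T,RT);p,Rc,o=toolinfo();print(c,T,"world d",(T-p)/.02,t,w)
print(R.from_euler('xyz',o["eef_rot"]).as_matrix().round(2).tolist())
E
```

```text
[-0.12, 0, 0.16] [ 0.49642697 -0.05027239  0.12033806] world d [-0.25319739 10.11545747  5.22368244] [  0.67705287 -10.09511486  -5.2252945 ] [ 0.17484369  5.44743641 -0.77709829]
[0, 0, 0.12] [ 0.62058215 -0.03087273  0.13479994] world d [ 5.9545613  11.08544049  5.94677644] [  6.94787161 -10.49192256  -5.94597193] [ 0.17484369  5.44743641 -0.77709829]
[0, 0, 0.048] [ 0.65064587 -0.02617518  0.06954578] world d [ 7.45774748 11.32031835  2.68406841] [  8.46496218 -10.58864847  -2.68267907] [ 0.17484369  5.44743641 -0.77709829]
[[1.0, 0.09, 0.0], [0.09, -1.0, -0.0], [0.0, 0.0, -1.0]]
```

```bash
python3 -m creep '{"turn":[[0,0,0],[0,0,0],[0,0,0],[0,0,0],[0,0,0],[0,0,-0.2],[0,0,-0.2],[0,0,-0.2],[0,0,-0.2],[0,0,0]],"travel":[[0,-0.5,-1],[0,-1,-1],[0,-1,-1],[0,-1,-0.7],[0,-1,-0.6],[0,-1,-0.5],[0,-1,-0.4],[0,-1,0],[0,-1,0],[0,-1,0]],"fingers":[10,10,10,10,10,10,10,10,10,10]}' 80; python3 -m creep '{"turn":[[0,0.8,0],[0,0.8,0],[0,0.8,0],[0,0.8,0],[0,0.8,0],[0,0.8,0],[0,0.6,0],[0,0,0]],"travel":[[0,-0.3,0],[0,0,0],[0,0,0],[0,0,0],[0,0,0],[0,0,0],[0,0,0],[0,0,0]],"fingers":[10,10,10,10,10,10,10,10]}' 80; python3 - <<'E'
from h import *
for c in([-.12,0,.16],[0,0,.12],[0,0,.048]):
    T=tcp_for(c);t,w=delta(T,RT);print(c,T,t,w)
p,Rc,o=toolinfo()
q,d=r.get_image("side");t,dt=r.get_image("top")
np.save("pics/s7.npy",d);np.save("pics/t7.npy",dt)
cv2.imwrite("pics/s7.png",q[:,:,::-1]);cv2.imwrite("pics/t7.png",t[:,:,::-1])
cv2.imwrite("pics/g7.png",cv2.hconcat([q[60:260,180:480],t[70:270,220:520]])[:,:,::-1])
E
```

```text
clock: 8.3
ee_pos: [0.4793, -0.0625, 0.1184]
eef_rot: [-3.14, 0.003, 0.157]
contact_force: [-0.1, 0.1, -6.7]
grip_width: 0.0237
clock: 8.97
ee_pos: [0.4748, -0.056, 0.1169]
eef_rot: [-3.136, -0.427, 0.153]
contact_force: [-1.4, 0.6, -7.9]
grip_width: 0.0237
[-0.12, 0, 0.16] [ 0.49642697 -0.05027239  0.12033806] [ 1.08362289 -0.11698702  0.30334948] [-0.05443394  0.12241853 -0.0280267 ]
[0, 0, 0.12] [ 0.62058215 -0.03087273  0.13479994] [ 7.10291641 -0.12188021  2.24450417] [-0.05443394  0.12241853 -0.0280267 ]
[0, 0, 0.048] [ 0.65064587 -0.02617518  0.06954578] [ 7.13818982 -0.10624308  5.8442974 ] [-0.05443394  0.12241853 -0.0280267 ]
```

View pics/g7.png

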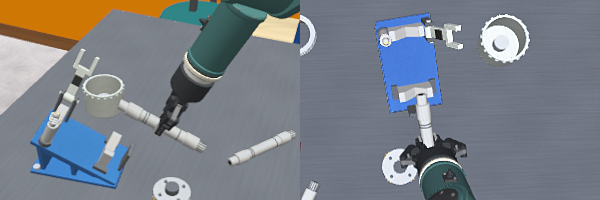

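```bash
cat > shaftfit.py <<'E'
from h import *
def shaft_pts(n,im,d,p,Rc,zr=(-.075,-.01)):
    hs=cv2.cvtColor(im,cv2.COLOR_RGB2HSV);m=(hs[:,:,2]>150)&(hs[:,:,1]<60)
    P=cloud(n,m,d);c=Rc.inv().apply(P-p)
    k=(abs(c[:,1])<.03)&(abs(c[:,0])<.14)&(c[:,2]>zr[0])&(c[:,2]<zr[1]);return c[k]
E
python3 - <<'E'
from shaftfit import *
p,Rc,o=toolinfo()
for n,f in(("side","s7"),("top","t7")):
    im=cv2.imread(f"pics/{f}.png")[:,:,::-1].copy();d=np.load(f"pics/{f}.npy")
    c=shaft_pts(n,im,d,p,Rc)
    print(n,len(c),"x",np.percentile(c[:,0],[.5,99.5]))
    for x in np.arange(-.1,.101,.02):
        k=abs(c[:,0]-x)<.01
        if k.sum()>8:print(round(x,2),k.sum(),"y",np.percentile(c[k,1],[3,97]).round(4),"z",np.percentile(c[k,2],[3,50]).round(4))
E
```

```text
side 752 x [-0.11003356  0.09670808]
-0.1 59 y [-0.0154 -0.0001] z [-0.0602 -0.0555]
-0.08 93 y [-0.0167  0.0032] z [-0.0616 -0.0579]
-0.06 94 y [-0.0163  0.005 ] z [-0.0606 -0.0567]
-0.04 82 y [-0.0157  0.0029] z [-0.06   -0.0563]
-0.02 21 y [-0.0152 -0.005 ] z [-0.0582 -0.051 ]
0.0 23 y [-0.0211  0.0056] z [-0.0687 -0.0564]
0.02 81 y [-0.0152  0.0045] z [-0.0595 -0.0562]
0.04 78 y [-0.0151  0.0028] z [-0.0597 -0.0565]
0.06 102 y [-0.0171  0.0038] z [-0.0608 -0.057 ]
0.08 87 y [-0.0163  0.004 ] z [-0.0609 -0.0551]
0.1 28 y [-0.0126  0.0024] z [-0.0571 -0.0541]
top 612 x [-0.01027048  0.0996363 ]
0.0 112 y [-0.0184  0.0148] z [-0.0656 -0.057 ]
0.02 102 y [-0.0133  0.0086] z [-0.0605 -0.057 ]
0.04 84 y [-0.0131  0.0089] z [-0.0597 -0.0571]
0.06 125 y [-0.0151  0.0099] z [-0.0626 -0.0587]
0.08 125 y [-0.0144  0.0102] z [-0.062 -0.056]
0.1 59 y [-0.0111  0.0074] z [-0.0584 -0.0538]
```

```bash
python3 -m creep '{"turn":[[0,0.1,0],[0,0,0],[0,0,0],[0,0,0],[0,0,0],[0,0,0],[0,0,0],[0,0,0]],"travel":[[0.6,0,0],[1,0,0.2],[1,0,0.3],[1,0,0.4],[1,0,0.4],[1,0,0.4],[1,0,0.3],[0.4,-0.1,0.2]],"fingers":[10,10,10,10,10,10,10,10]}' 80; python3 - <<'E'
from h import *
T=tcp_for([0,0,.048],(-.005,-.001,-.0465));t,w=delta(T,RT);print(T,t,w)
E
```

```text
clock: 9.73
ee_pos: [0.629, -0.0333, 0.1418]
eef_rot: [3.139, -0.444, 0.157]
contact_force: [1.5, -0.4, -5.6]
grip_width: 0.0237
[ 0.65190447 -0.02699065  0.06951524] [-0.48901528 -0.14228781  3.77022981] [ 0.0205348  -0.10013933  0.02708421]
```

```bash
python3 -m creep '{"turn":[[0,-0.1,0],[0,0,0],[0,0,0],[0,0,0],[0,0,0]],"travel":[[-0.45,-0.1,0],[0,0,1],[0,0,1],[0,0,0.7],[0,0,0]],"fingers":[10,10,10,10,10]}' 80; python3 - <<'E'
from shaftfit import *
T=tcp_for([0,0,.048],(-.005,-.001,-.0465));t,w=delta(T,RT);print(T,t,w)
p,Rc,o=toolinfo();print(o["contact_force"])
q,d=r.get_image("side");tt,dt=r.get_image("top")
for n,im,dd in(("side",q,d),("top",tt,dt)):
    c=shaft_pts(n,im,dd,p,Rc);cc=Cc(p+Rc.apply(c))
    print(n,np.percentile(cc[:,0],[1,99]))
    for x in(-.1,-.04,-.03,.03,.04,.095,.1):
        k=abs(cc[:,0]-x)<.006
        if k.sum()>5:print(x,k.sum(),np.percentile(cc[k,1],[3,97]).round(4),np.percentile(cc[k,2],[50,97]).round(4))
cv2.imwrite("pics/g8.png",cv2.hconcat([cv2.resize(q[90:260,190:390],(400,340)),cv2.resize(tt[70:240,260:430],(400,340))])[:,:,::-1])
E
```

```text
clock: 10.15
ee_pos: [0.6361, -0.0281, 0.0842]
eef_rot: [-3.14, -0.427, 0.156]
contact_force: [-4.8, -2.4, -3.4]
grip_width: 0.0236
[ 0.65190447 -0.02699065  0.06951524] [0.41567581 0.07098752 0.99564175] [-0.03103783  0.11259613  0.01425903]
[-4.79577973 -2.41377309 -3.3873185 ]
side [-0.10833363  0.09615992]
-0.1 26 [-0.0009  0.0111] [0.0826 0.0845]
-0.04 47 [-0.0061  0.0139] [0.0793 0.0842]
-0.03 50 [-0.0057  0.0136] [0.0796 0.0825]
0.03 41 [-0.0061  0.012 ] [0.0766 0.0793]
0.04 44 [-0.004   0.0131] [0.0755 0.0798]
0.095 33 [-0.0054  0.0111] [0.0706 0.0738]
0.1 14 [-0.0048  0.0093] [0.0702 0.0727]
top [0.00737579 0.09857757]
0.03 51 [-0.0086  0.0128] [0.0781 0.0818]
0.04 53 [-0.0088  0.0126] [0.0775 0.0823]
0.095 48 [-0.0064  0.0109] [0.0728 0.0764]
0.1 27 [-0.0066  0.0104] [0.0727 0.0765]
```

View pics/g8.png

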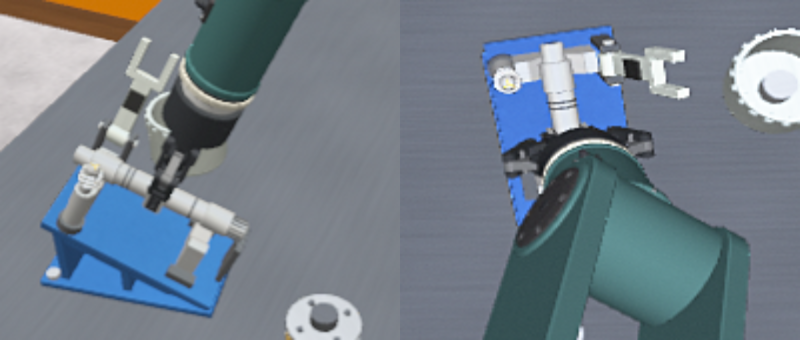

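```bash
python3 -m creep '{"turn":[[0,0.1,0],[0,0,0],[0,0,0]],"travel":[[0.5,0.07,0],[0,0,0],[0,0,0]],"fingers":[10,10,10]}' 80; python3 - <<'E'
from shaftfit import *
T=tcp_for([0,0,.048],(-.005,-.001,-.0465));t,w=delta(T,RT);print(T,t,w)
p,Rc,o=toolinfo();print(o["contact_force"])
q,d=r.get_image("side");tt,dt=r.get_image("top")
for n,im,dd in(("side",q,d),("top",tt,dt)):
    c=shaft_pts(n,im,dd,p,Rc);cc=Cc(p+Rc.apply(c))
    print(n,np.percentile(cc[:,0],[1,99]))
    for x in(-.1,-.07,-.045,-.03,.03,.045,.07,.095,.1):
        k=abs(cc[:,0]-x)<.006
        if k.sum()>5:print(x,k.sum(),np.percentile(cc[k,1],[3,97]).round(4),np.percentile(cc[k,2],[50,97]).round(4))
E
```

```text
clock: 10.5
ee_pos: [0.648, -0.0296, 0.0929]
eef_rot: [3.14, -0.443, 0.156]
contact_force: [-0.8, -1.2, -7.3]
grip_width: 0.0237
[ 0.65190447 -0.02699065  0.06951524] [-0.30995086 -0.09864322  1.14650035] [ 0.01256359 -0.08476815  0.01127069]
[-0.78095837 -1.16490835 -7.30024096]
side [-0.09533276  0.10890719]
-0.1 11 [-0.0055  0.0074] [0.0799 0.0824]
-0.07 78 [-0.0134  0.0262] [0.0786 0.0855]
-0.045 51 [-0.0076  0.0101] [0.0806 0.0858]
-0.03 47 [-0.0082  0.0099] [0.0801 0.0839]
0.03 48 [-0.0096  0.0094] [0.0805 0.0841]
0.045 39 [-0.0085  0.0089] [0.0819 0.0843]
0.07 56 [-0.0098  0.012 ] [0.0832 0.0867]
0.095 45 [-0.0087  0.0115] [0.0803 0.0849]
0.1 44 [-0.0096  0.0081] [0.0793 0.0828]
top [0.0199696  0.11155073]
0.03 59 [-0.0127  0.0099] [0.0812 0.0857]
0.045 38 [-0.0115  0.0093] [0.0821 0.0848]
0.07 150 [-0.0308  0.0254] [0.0532 0.0864]
0.095 69 [-0.0114  0.0116] [0.0806 0.086 ]
0.1 53 [-0.0101  0.0086] [0.079  0.0835]
```

```bash
python3 -m creep '{"turn":[[0,-0.08,0],[0,0,0],[0,0,0],[0,0,0],[0,0,0],[0,0,0]],"travel":[[-0.3,-0.06,0],[0,0,0.5],[0,0,0.4],[0,0,0.1],[0,0,0],[0,0,0]],"fingers":[10,10,10,10,10,10]}' 80; cat > look.py <<'E'
from shaftfit import *
import sys
def look(name,save=True):
    p,Rc,o=toolinfo()
    T=tcp_for([0,0,.048],(-.005,-.001,-.0465));t,w=delta(T,RT);print("to seat",t.round(2),w.round(2),"F",o["contact_force"].round(1),"clk",o["clock"])
    q,d=r.get_image("side");tt,dt=r.get_image("top")
    for n,im,dd in(("side",q,d),("top",tt,dt)):
        hs=cv2.cvtColor(im,cv2.COLOR_RGB2HSV);m=(hs[:,:,2]>150)&(hs[:,:,1]<60)
        cc=Cc(cloud(n,m,dd));cc=cc[(abs(cc[:,1])<.02)&(abs(cc[:,0])<.14)&(cc[:,2]>.045)&(cc[:,2]<.1)]
        print(n,"x",np.percentile(cc[:,0],[1,99]).round(4))
        for x in(-.095,-.045,-.03,.03,.045,.095):
            k=abs(cc[:,0]-x)<.006
            if k.sum()>5:print(x,k.sum(),np.percentile(cc[k,1],[3,97]).round(4),np.percentile(cc[k,2],[50,97]).round(4))
    cv2.imwrite(f"pics/{name}.png",cv2.hconcat([cv2.resize(q[90:260,190:390],(400,340)),cv2.resize(tt[70:240,260:430],(400,340))])[:,:,::-1])
if __name__=="__main__":look(sys.argv[1])
E
python3 look.py g9
```

```text
clock: 11.1
ee_pos: [0.6491, -0.0274, 0.0697]
eef_rot: [-3.141, -0.433, 0.155]
contact_force: [0.1, 0.3, -6.7]
grip_width: 0.0237
to seat [0.13 0.   0.07] [-0.01  0.05  0.  ] F [ 0.1  0.3 -6.7] clk 11.1
side x [-0.1032  0.1009]
-0.095 31 [-0.0027  0.011 ] [0.059  0.0628]
-0.045 46 [-0.0074  0.0134] [0.0592 0.0632]
-0.03 49 [-0.0088  0.0122] [0.0587 0.0633]
0.03 46 [-0.0094  0.0116] [0.0595 0.0621]
0.045 44 [-0.0071  0.012 ] [0.0597 0.0635]
0.095 44 [-0.0062  0.0101] [0.0569 0.0611]
top x [0.0134 0.1046]
0.03 58 [-0.011   0.0112] [0.0597 0.0638]
0.045 48 [-0.0107  0.0106] [0.0602 0.0632]
0.095 53 [-0.0082  0.0102] [0.0574 0.0615]
```

```bash
python3 -m creep '{"turn":[[0,0.05,0],[0,0,0],[0,0,0]],"travel":[[0.1,0,0.08],[0,0,0.03],[0,0,0]],"fingers":[10,10,10]}' 80;  python3 -m creep '{"turn":[[0,0,0],[0,0,0]],"travel":[[0,0,0.04],[0,0,0]],"fingers":[10,10]}' 80
```

```text
clock: 11.45
ee_pos: [0.6514, -0.0274, 0.0697]
eef_rot: [3.141, -0.438, 0.156]
contact_force: [-7.9, -4.6, 1.8]
grip_width: 0.0235
clock: 11.62
ee_pos: [0.6515, -0.0275, 0.0696]
eef_rot: [3.141, -0.438, 0.156]
contact_force: [-11.5, -6.2, 8.1]
grip_width: 0.0236
```

```bash
python3 -m creep '{"turn":[[0,0,0],[0,0,0],[0,0,0],[0,0,0],[0,0,0],[0,0,0]],"travel":[[0,0.05,0],[0,0,0],[0,0,0],[0,0,0],[0,0,0],[0,0,0]],"fingers":[10,10,50,55,55,55]}' 40;  python3 look.py g10
```

```text
clock: 12.12
ee_pos: [0.6537, -0.0282, 0.0695]
eef_rot: [3.141, -0.44, 0.156]
contact_force: [0.6, 0.5, 0.3]
grip_width: 0.0471
to seat [-0.07 -0.07 -0.04] [ 0.01 -0.04  0.01] F [0.6 0.5 0.3] clk 12.1167
side x [-0.1015  0.1036]
-0.095 27 [-0.0007  0.01  ] [0.0571 0.0599]
-0.045 47 [-0.0086  0.0105] [0.0575 0.0616]
-0.03 49 [-0.0079  0.0129] [0.058  0.0624]
0.03 48 [-0.0056  0.0113] [0.0575 0.0615]
0.045 43 [-0.0074  0.0105] [0.0586 0.0613]
0.095 44 [-0.0097  0.0098] [0.0555 0.0601]
top x [0.0167 0.1065]
0.03 61 [-0.0115  0.0104] [0.0585 0.0624]
0.045 45 [-0.0102  0.0103] [0.0585 0.0614]
0.095 52 [-0.0086  0.009 ] [0.0563 0.0598]
```

View pics/g10.png

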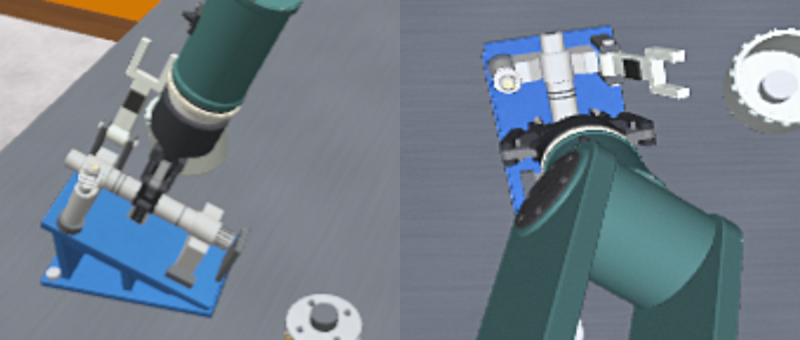

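```bash
python3 -m creep '{"turn":[[0,0,0],[0,0,0],[0,0,0],[0,0,0],[0,0,0],[0,0,0],[0,0,0],[0,0,0]],"travel":[[0,0,0],[0,0,-0.6],[0,0,-0.8],[0,0,-1],[0,0,-1],[0,0,-1],[0,0,-1],[0,0,-0.6]],"fingers":[65,65,65,65,20,0,0,0]}' 40;  python3 - <<'E'
from h import *
tip=(0,0,-.032)
for c in([0,-.135,.15],[.05,-.135,.15],[.05,-.115,.15],[.05,-.03,.16]):
    T=tcp_for(c,tip);t,w=delta(T,RT);print(c,T.round(3),t.round(2),w.round(2))
print(r.get_obs()["grip_width"],r.get_obs()["joints"].round(2))
E
python3 look.py g11
```

```text
clock: 12.88
ee_pos: [0.6017, -0.0362, 0.1799]
eef_rot: [3.14, -0.439, 0.156]
contact_force: [1.4, 0.8, -0.2]
grip_width: 0.0074
[0, -0.135, 0.15] [ 0.619 -0.168  0.173] [-0.28  6.63  0.26] [ 0.01 -0.04  0.01]
[0.05, -0.135, 0.15] [ 0.664 -0.161  0.194] [2.22 6.64 0.27] [ 0.01 -0.04  0.01]
[0.05, -0.115, 0.15] [ 0.661 -0.141  0.194] [2.22 5.64 0.27] [ 0.01 -0.04  0.01]
[0.05, -0.03, 0.16] [ 0.644 -0.058  0.203] [ 2.23  1.39 -0.24] [ 0.01 -0.04  0.01]
0.007359195263304074 [-0.3   0.19  1.92  0.31  0.65  0.9 ]
to seat [-0.04 -0.07  6.08] [ 0.01 -0.04  0.01] F [ 1.4  0.8 -0.2] clk 12.8833
side x [-0.101   0.1029]
-0.095 22 [-0.0002  0.0098] [0.0569 0.0609]
-0.045 48 [-0.0074  0.0107] [0.0577 0.0621]
-0.03 48 [-0.0079  0.0112] [0.0582 0.062 ]
0.03 45 [-0.0077  0.0105] [0.0585 0.0609]
0.045 42 [-0.0064  0.0102] [0.0581 0.0619]
0.095 44 [-0.0106  0.0093] [0.0562 0.0596]
top x [-0.021   0.1062]
0.03 62 [-0.0117  0.0107] [0.0581 0.0629]
0.045 49 [-0.0119  0.0104] [0.0582 0.0632]
0.095 52 [-0.0091  0.009 ] [0.0567 0.0606]
```

View pics/g11.png

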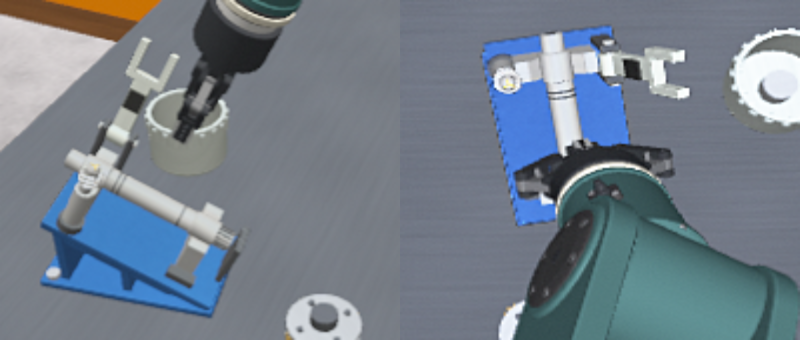

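```bash
python3 - <<'E'
from h import *
for n in("side","top"):
    im,d=r.get_image(n);hs=cv2.cvtColor(im,cv2.COLOR_RGB2HSV);m=(hs[:,:,1]<60)&(d>0)
    c=Cc(cloud(n,m,d));c=c[(c[:,0]>.04)&(c[:,0]<.1)&(c[:,1]<-.03)&(c[:,1]>-.16)&(c[:,2]>.085)&(c[:,2]<.22)]
    v=c[:,1:]-[-.048,.07];a=np.arctan2(v[:,1],v[:,0]);rr=np.hypot(*v.T)
    print(n,len(c),"x",np.percentile(c[:,0],[2,98]),"r max",np.percentile(rr,98))
    for lo in(.03,.05,.07,.09,.105):
        k=(rr>lo)&(rr<lo+.02)
        if k.sum()>3:print(lo,k.sum(),np.percentile(a[k],[5,50,95]).round(2),np.percentile(c[k,0],[3,97]).round(3),np.percentile(c[k,1],[3,97]).round(3),np.percentile(c[k,2],[3,97]).round(3))
E
```

```text
side 469 x [0.04769945 0.09008979] r max 0.11637768010255503
0.03 77 [1.75 1.83 1.96] [0.058 0.079] [-0.064 -0.055] [0.099 0.117]
0.05 93 [1.81 1.87 1.95] [0.058 0.08 ] [-0.072 -0.059] [0.118 0.136]
0.07 135 [1.87 1.9  1.99] [0.048 0.09 ] [-0.081 -0.069] [0.138 0.155]
0.09 75 [1.87 1.91 1.94] [0.047 0.091] [-0.087 -0.076] [0.156 0.174]
0.105 53 [1.88 1.91 1.96] [0.047 0.09 ] [-0.092 -0.081] [0.17 0.18]
top 443 x [0.04872686 0.09301318] r max 0.1176860132540052
0.03 44 [1.76 1.8  2.04] [0.061 0.082] [-0.066 -0.055] [0.1   0.118]
0.05 69 [1.8  1.86 1.91] [0.061 0.081] [-0.07 -0.06] [0.119 0.135]
0.07 156 [1.87 1.9  2.02] [0.05  0.093] [-0.083 -0.07 ] [0.138 0.154]
0.09 68 [1.89 1.9  1.99] [0.048 0.093] [-0.091 -0.077] [0.156 0.173]
0.105 83 [1.89 1.92 1.99] [0.048 0.093] [-0.095 -0.082] [0.17  0.181]
```

```bash
python3 -m creep '{"turn":[[0,0,0],[0,0,0],[0,0,0],[0,0,0],[0,0,0],[0,0,0],[0,0,0],[0,0,0],[0,0,0],[0,0,0]],"travel":[[0,1,0],[0,1,0],[0,1,0],[0,1,0],[0,1,0],[0,1,0],[0.3,0.6,0],[1,0,0],[1,0,0],[0,0,0]],"fingers":[0,0,0,0,0,0,0,0,0,0]}' 40;  python3 - <<'E'
from h import *
tip=(0,0,-.032)
for c in([.052,-.135,.155],[.052,-.11,.155],):
    T=tcp_for(c,tip);t,w=delta(T,RT);print(c,T.round(3),t.round(2),w.round(2))
p,Rc,o=toolinfo();print("tip c",Cc(p+Rc.apply(tip)),o["contact_force"])
q,d=r.get_image("side");tt,dt=r.get_image("top")
cv2.imwrite("pics/g12.png",cv2.hconcat([cv2.resize(q[50:220,190:390],(400,340)),cv2.resize(tt[70:240,260:430],(400,340))])[:,:,::-1])
E
```

```text
clock: 13.92
ee_pos: [0.6675, -0.1608, 0.1977]
eef_rot: [3.14, -0.441, 0.156]
contact_force: [-0.1, -0.2, 1.3]
grip_width: -0.0001
[0.052, -0.135, 0.155] [ 0.664 -0.161  0.199] [-0.12 -0.03 -0.16] [ 0.02 -0.05  0.01]
[0.052, -0.11, 0.155] [ 0.66  -0.136  0.199] [-0.12 -1.28 -0.16] [ 0.02 -0.05  0.01]
tip c [ 0.05428957 -0.13558906  0.15184157] [-0.10032771 -0.2154531   1.27091853]
```

View pics/g12.png

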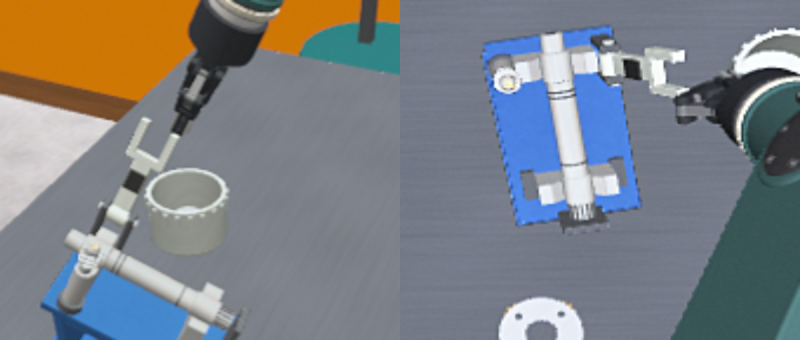

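```bash
python3 -m creep '{"turn":[[0,0,0],[0,0,0],[0,0,0],[0,0,0],[0,0,0],[0,0,0],[0,0,0],[0,0,0]],"travel":[[-0.1,-0.7,0],[0,-0.5,0],[0,-0.5,0],[0,-0.5,0],[0,-0.5,0],[0,-0.5,0],[0,-0.3,0],[0,0,0]],"fingers":[0,0,0,0,0,0,0,0]}' 40;  cat > bar.py <<'E'
from h import *
import sys
tip=(0,0,-.032)
p,Rc,o=toolinfo();print("tip c",Cc(p+Rc.apply(tip)).round(4),o["contact_force"].round(1),o["clock"])
for n in("side","top"):
    im,d=r.get_image(n);hs=cv2.cvtColor(im,cv2.COLOR_RGB2HSV);m=(hs[:,:,1]<60)&(hs[:,:,2]>120)&(d>0)
    c=Cc(cloud(n,m,d));c=c[(c[:,0]>.045)&(c[:,0]<.095)&(c[:,1]<.08)&(c[:,1]>-.16)&(c[:,2]>.066)&(c[:,2]<.22)]
    v=c[:,1:]-[-.048,.07];a=np.arctan2(v[:,1],v[:,0]);rr=np.hypot(*v.T)
    for lo in(.05,.075,.095):
        k=(rr>lo)&(rr<lo+.02)
        if k.sum()>3:print(n,lo,k.sum(),np.percentile(a[k],[5,50,95]).round(2))
q,d=r.get_image("side");tt,dt=r.get_image("top")
cv2.imwrite(f"pics/{sys.argv[1]}.png",cv2.hconcat([cv2.resize(q[70:240,190:390],(400,340)),cv2.resize(tt[70:240,260:430],(400,340))])[:,:,::-1])
E
python3 bar.py g13
```

```text
clock: 14.68
ee_pos: [0.6505, -0.0888, 0.1958]
eef_rot: [-3.14, -0.437, 0.157]
contact_force: [-1.0, -0.0, -0.9]
grip_width: -0.0002
tip c [ 0.0485 -0.0619  0.1526] [-1.  -0.  -0.9] 14.6833
side 0.05 29 [1.41 1.43 1.46]
side 0.075 133 [0.26 1.45 1.56]
side 0.095 184 [0.03 0.28 1.52]
top 0.075 120 [0.2  1.48 1.57]
top 0.095 115 [0.17 0.31 1.64]
```

View pics/g13.png

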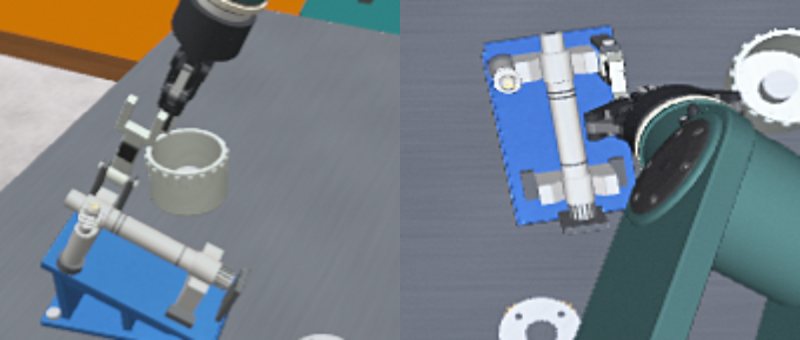

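```bash
python3 -m creep '{"turn":[[0,0,0],[0,0,0],[0,0,0],[0,0,0],[0,0,0],[0,0,0],[0,0,0],[0,0,0],[0,0,0]],"travel":[[0,-0.6,0.1],[0,-0.6,0.15],[0.1,-0.55,0.25],[0.1,-0.55,0.25],[0.1,-0.45,0.4],[0.1,-0.45,0.4],[0.1,-0.3,0.5],[0.1,-0.3,0.5],[0,0,0]],"fingers":[0,0,0,0,0,0,0,0,0]}' 40; python3 bar.py g14
```

```text
clock: 15.63
ee_pos: [0.6712, -0.0092, 0.1524]
eef_rot: [-3.14, -0.435, 0.156]
contact_force: [0.5, 0.3, -0.4]
grip_width: -0.0002
tip c [0.0599 0.0135 0.0994] [ 0.5  0.3 -0.4] 15.6333
side 0.05 17 [0.37 0.39 0.42]
side 0.075 138 [0.23 0.35 0.56]
side 0.095 183 [0.06 0.27 0.35]
top 0.05 56 [0.3  0.38 0.44]
top 0.075 110 [0.2  0.33 0.38]
top 0.095 122 [0.19 0.31 0.35]
```

View pics/g14.png

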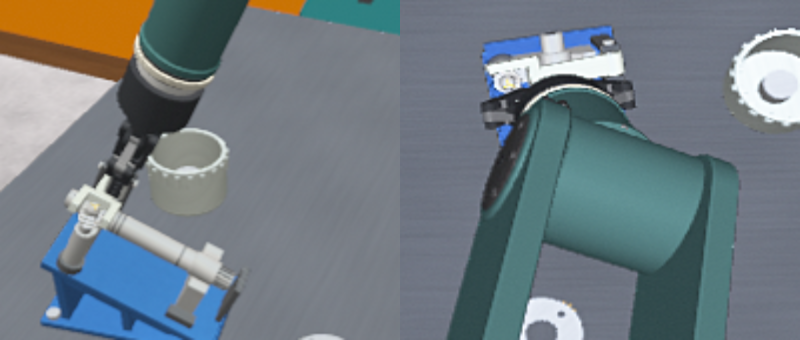

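```bash
python3 -m creep '{"turn":[[0,0,0],[0,0,0],[0,0,0],[0,0,0],[0,0,0]],"travel":[[0.2,0,0.4],[0,0,0.4],[0,0,0.2],[0,0,0.1],[0,0,0]],"fingers":[0,0,0,0,0]}' 40; python3 -m creep '{"turn":[[0,0,0],[0,0,0]],"travel":[[0,0,0.1],[0,0,0]],"fingers":[0,0]}' 40; python3 bar.py g15
```

```text
clock: 16.25
ee_pos: [0.6843, -0.0089, 0.1359]
eef_rot: [-3.141, -0.437, 0.155]
contact_force: [-0.0, -0.1, 0.1]
grip_width: 0.0002
clock: 16.42
ee_pos: [0.6847, -0.0087, 0.1353]
eef_rot: [3.141, -0.437, 0.156]
contact_force: [-5.9, -2.2, 6.5]
grip_width: -0.0001
tip c [0.0647 0.012  0.0783] [-5.9 -2.2  6.5] 16.4167
side 0.05 28 [0.08 0.13 0.32]
side 0.075 71 [-0.    0.08  0.26]
side 0.095 201 [0.   0.1  0.33]
top 0.05 30 [0.01 0.1  0.15]
top 0.075 90 [0.04 0.09 0.26]
top 0.095 124 [0.03 0.2  1.53]
```

View pics/g15.png

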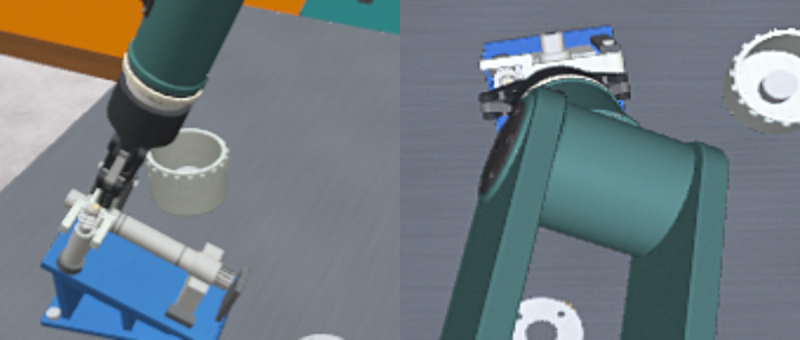

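```bash
python3 -m creep '{"turn":[[0,0,0],[0,0,0],[0,0,0],[0,0,0],[0,0,0],[0,0,0],[0,0,0],[0,0,0],[0,0,0],[0,0,0]],"travel":[[0,0,0.1],[0,0,0],[0,0,0],[0,0,-0.5],[0,0,-1],[0,0,-1],[0,0,-1],[-0.3,0,-1],[-0.5,0,-0.5],[0,0,0]],"fingers":[0,0,0,0,0,0,0,0,0,60]}' 40; python3 bar.py g16; python3 look.py g16b; python3 - <<'E'
from h import *
p,Rc,o=toolinfo();print(p,o["joints"])
E
```

```text
clock: 17.45
ee_pos: [0.628, -0.0174, 0.2178]
eef_rot: [3.141, -0.438, 0.156]
contact_force: [-0.6, 0.2, -1.3]
grip_width: 0.0113
tip c [0.0475 0.0121 0.1773] [-0.6  0.2 -1.3] 17.45
side 0.05 55 [0.09 0.12 0.16]
side 0.075 76 [0.02 0.09 0.26]
side 0.095 199 [-0.01  0.09  0.32]
top 0.05 105 [0.04 0.12 0.18]
top 0.075 150 [0.04 0.09 0.26]
top 0.095 166 [0.04 0.1  0.34]
to seat [-2.16  0.66  7.06] [-0.01 -0.    0.  ] F [0.  0.2 0.9] clk 17.65
side x [-0.1007  0.1028]
-0.095 19 [0.0003 0.0104] [0.0571 0.061 ]
-0.045 46 [-0.0087  0.0108] [0.0584 0.0613]
-0.03 48 [-0.0079  0.0114] [0.0585 0.0617]
0.03 45 [-0.0061  0.0109] [0.0586 0.0623]
0.045 34 [-0.0072  0.0093] [0.0592 0.0617]
0.095 33 [-0.0077  0.0082] [0.0571 0.0598]
top x [0.0286 0.1066]
0.03 41 [-0.0116  0.0108] [0.0583 0.0628]
0.045 47 [-0.0115  0.01  ] [0.0582 0.0618]
0.095 53 [-0.0091  0.0089] [0.0567 0.0609]
[ 0.62975174 -0.01722368  0.21559747] [-0.24429855  0.18594274  1.82248301  0.2465862   0.74318349  1.02170501]
```

View pics/g16.png

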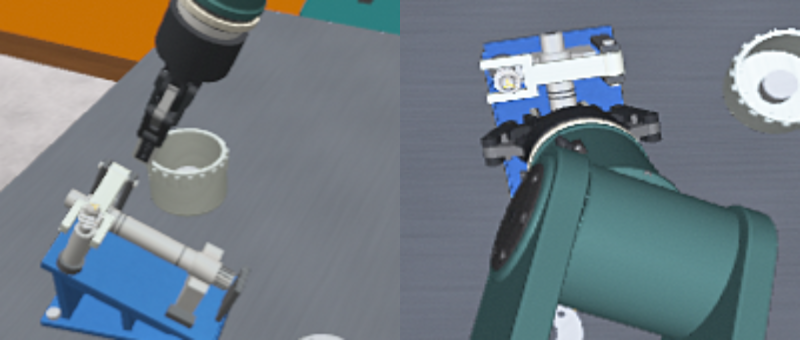

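```bash
python3 - <<'E'
from h import *
Rn=R.from_euler('xyz',[np.pi,0,np.radians(57)])
t,w=delta([.454,.259,.05],Rn);p,Rc,o=toolinfo();print(t,w,np.linalg.norm(w))
print("after rot, travel in final frame",Rn.inv().apply(np.array([.454,.259,.05])-p)/.02)
E
```

```text
[ -9.42765382 -15.00201046   4.75245402] [  2.2781337   -5.13018722 -10.31844786] 11.746449691602615
after rot, travel in final frame [  6.79697058 -14.8920006    8.27987335]
```

```bash
python3 -m creep '{"turn":[[0.19,-0.43,-0.86],[0.19,-0.43,-0.86],[0.19,-0.43,-0.86],[0.19,-0.43,-0.86],[0.19,-0.43,-0.86],[0.19,-0.43,-0.86],[0.19,-0.43,-0.86],[0.19,-0.43,-0.86],[0.19,-0.43,-0.86],[0.19,-0.43,-0.86]],"travel":[[-0.5,-0.9,-0.1],[-0.45,-0.9,0],[-0.4,-0.95,0],[-0.3,-1,0],[-0.1,-1,0],[0,-1,0],[0.1,-1,0],[0.2,-1,0],[0.3,-1,0],[0.4,-1,0]],"fingers":[60,60,60,80,80,80,80,80,80,80]}' 40; python3 - <<'E'
from h import *
Rn=R.from_euler('xyz',[np.pi,0,np.radians(57)])
t,w=delta([.454,.259,.05],Rn);p,Rc,o=toolinfo();print(t,w,np.linalg.norm(w))
print("after rot, travel in final frame",Rn.inv().apply(np.array([.454,.259,.05])-p)/.02)
E
```

```text
clock: 18.58
ee_pos: [0.5247, 0.1577, 0.201]
eef_rot: [3.116, -0.067, 0.861]
contact_force: [0.4, 0.1, 0.1]
grip_width: 0.0682
[ 1.03249379 -6.1754109   7.48012799] [ 0.37250906 -0.81228928 -1.67978209] 1.9026940773714425
after rot, travel in final frame [ 2.32290626 -5.72515467  7.54856069]
```

```bash
python3 -m creep '{"turn":[[0.19,-0.41,-0.84],[0.19,-0.41,-0.84],[0,0,0],[0,0,0],[0,0,0],[0,0,0],[0,0,0],[0,0,0],[0,0,0]],"travel":[[0.2,-0.9,0.6],[0.3,-0.9,0.8],[0.4,-1,1],[0.4,-1,1],[0.4,-1,1],[0.4,-0.8,1],[0.2,-0.1,0.8],[0,0,0],[0,0,0]],"fingers":[80,80,80,80,80,80,80,80,80]}' 40; python3 - <<'E'
from h import *
Rn=R.from_euler('xyz',[np.pi,0,np.radians(57)])
t,w=delta([.454,.259,-.025],Rn);p,Rc,o=toolinfo();print(t,w)
q,d=r.get_image("side");tt,dt=r.get_image("top")
cv2.imwrite("pics/n1.png",cv2.hconcat([cv2.resize(q[250:400,200:350],(400,400),interpolation=cv2.INTER_CUBIC),cv2.resize(tt[130:280,140:290],(400,400))])[:,:,::-1])
E
```

```text
clock: 19.33
ee_pos: [0.4584, 0.261, 0.0763]
eef_rot: [-3.141, 0.001, 0.993]
contact_force: [-0.0, -0.3, -0.2]
grip_width: 0.0687
[-0.20010492 -0.12589735  5.0673864 ] [-0.01088051  0.00731263 -0.02543076]
```

View pics/n1.png

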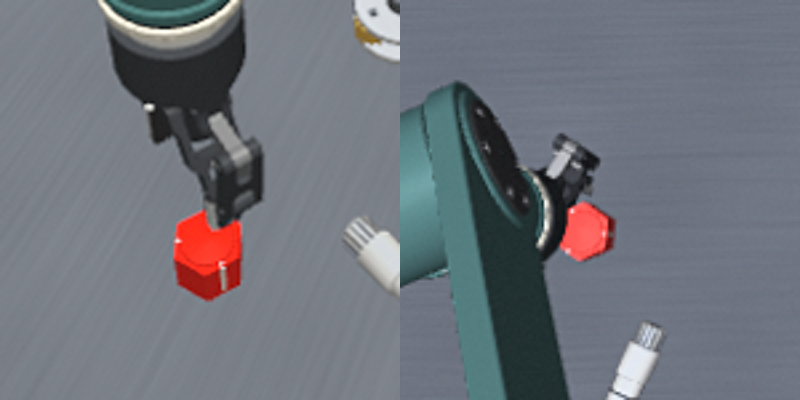

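```bash
python3 -m creep '{"turn":[[0,0,0],[0,0,0],[0,0,0],[0,0,0],[0,0,0]],"travel":[[-0.2,-0.13,0.8],[0,0,0.9],[0,0,0.7],[0,0,0],[0,0,0]],"fingers":[80,80,80,80,80]}' 40; python3 - <<'E'
from h import *
Rn=R.from_euler('xyz',[np.pi,0,np.radians(57)])
t,w=delta([.454,.259,-.025],Rn);p,Rc,o=toolinfo();print(t,w,o["contact_force"])
q,d=r.get_image("side");tt,dt=r.get_image("top")
cv2.imwrite("pics/n2.png",cv2.hconcat([cv2.resize(q[290:390,230:330],(500,500),interpolation=cv2.INTER_CUBIC),cv2.resize(tt[170:250,170:250],(300,500))])[:,:,::-1])
E
```

```text
clock: 19.85
ee_pos: [0.4554, 0.2587, 0.0301]
eef_rot: [3.141, -0.002, 0.991]
contact_force: [0.7, -1.0, 0.6]
grip_width: 0.0686
[-0.03063016 -0.06930109  2.75259816] [ 0.00956253 -0.0240423  -0.0507296 ] [ 0.69351445 -1.02502788  0.63057993]
```

View pics/n2.png

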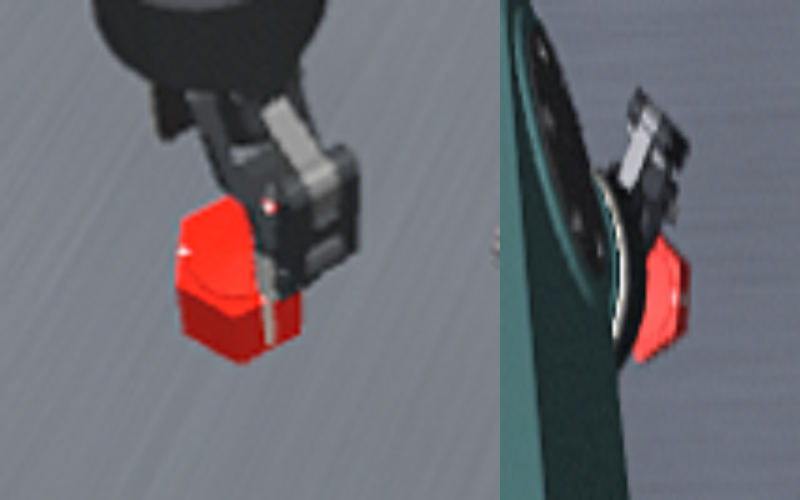

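```bash
python3 -m creep '{"turn":[[0,0,-0.05],[0,0,0],[0,0,0],[0,0,0],[0,0,0]],"travel":[[0,-0.07,0.8],[0,0,0.9],[0,0,0.7],[0,0,0.3],[0,0,0]],"fingers":[80,80,80,80,80]}' 40; python3 -m creep '{"turn":[[0,0,0],[0,0,0],[0,0,0],[0,0,0],[0,0,0]],"travel":[[0,0,0],[0,0,0],[0,0,0],[0,0,0],[0,0,0]],"fingers":[50,40,30,30,30]}' 60;python3 - <<'E'
from h import *
p,Rc,o=toolinfo();print(p,o["eef_rot"],o["contact_force"])
q,d=r.get_image("side");tt,dt=r.get_image("top")
cv2.imwrite("pics/n3.png",cv2.hconcat([cv2.resize(q[290:390,230:330],(500,500),interpolation=cv2.INTER_CUBIC),cv2.resize(tt[170:250,170:250],(300,500))])[:,:,::-1])
E
```

```text
clock: 20.37
ee_pos: [0.4536, 0.2597, -0.0247]
eef_rot: [3.141, -0.001, 0.996]
contact_force: [1.0, -0.4, -0.2]
grip_width: 0.0684
clock: 20.78
ee_pos: [0.4549, 0.2603, -0.023]
eef_rot: [3.139, -0.004, 0.996]
contact_force: [-0.6, -0.7, 6.3]
grip_width: 0.0433
[ 0.45489076  0.26033917 -0.02301588] [ 3.13944156 -0.0038371   0.99572349] [-0.60313827 -0.72160794  6.31623918]
```

View pics/n3.png

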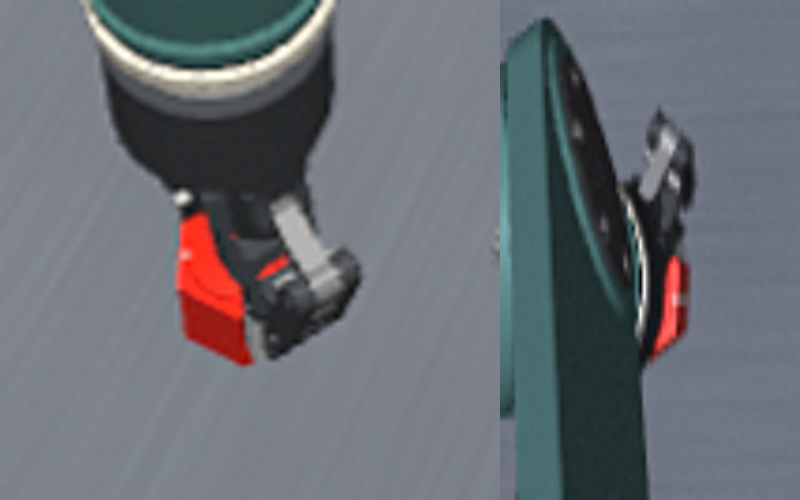

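```bash
cat >> h.py <<'E'
RN=RT*R.from_euler('z',np.radians(-110))
NO=(0,0,-.023)
E
python3 -m creep '{"turn":[[0,0,0],[0,0,0],[0,0,0],[0,0,0],[0,0,0],[0,0,0],[0,0,0]],"travel":[[0,0,-0.5],[0,0,-1],[0,0,-1],[0,0,-1],[0,0,-1],[0,0,-1],[0,0,-1]],"fingers":[30,30,30,30,30,30,30]}' 60;python3 - <<'E'
from h import *
T=tcp_for([.07,.048,.1335],NO,RN);t,w=delta(T,RN);p,Rc,o=toolinfo()
print(T,t,w,np.linalg.norm(w),o["joints"].round(2),o["grip_width"],o["contact_force"])
for k in range(0,6):
    f=k/5;Rk=Rc*R.from_rotvec(w*.08*f);print(k,(Rk.inv().apply(T-p)/.02).round(2))
q,d=r.get_image("side");tt,dt=r.get_image("top")
cv2.imwrite("pics/n4.png",cv2.hconcat([cv2.resize(q[200:350,200:350],(400,400),interpolation=cv2.INTER_CUBIC),cv2.resize(tt[130:280,140:290],(400,400))])[:,:,::-1])
E
```

```text
clock: 21.47
ee_pos: [0.4529, 0.2596, 0.1073]
eef_rot: [3.141, -0.002, 0.996]
contact_force: [1.0, 0.4, -3.6]
grip_width: 0.0428
[0.65703047 0.02340487 0.19577298] [-4.35207959 14.98923659 -4.42449175] [ -5.60358188   1.06780586 -13.26947923] 14.443663606212219 [0.39 0.35 1.79 0.   1.   0.96] 0.04275744414198867 [ 0.97456203  0.40306459 -3.57851753]
0 [-4.35 14.99 -4.42]
1 [-7.39 14.08 -3.22]
2 [-10.17  12.45  -2.17]
3 [-12.55  10.19  -1.35]
4 [-14.41   7.41  -0.79]
5 [-15.64   4.26  -0.52]
```

View pics/n4.png

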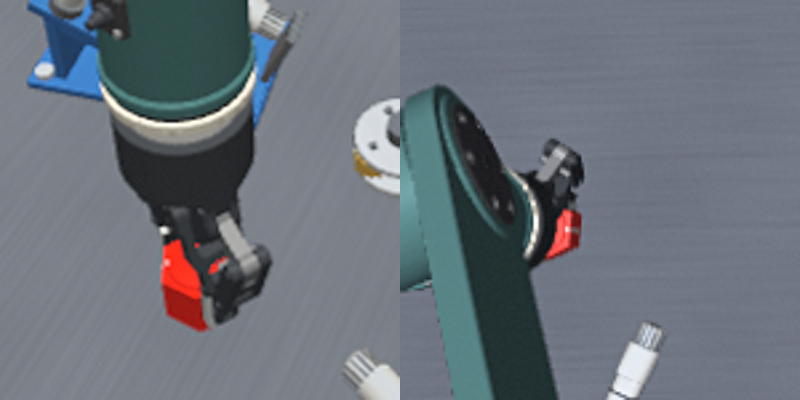

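```bash
python3 -m creep '{"turn":[[-0.37,0.07,-0.88],[-0.37,0.07,-0.88],[-0.37,0.07,-0.88],[-0.37,0.07,-0.88],[-0.37,0.07,-0.88],[-0.37,0.07,-0.88],[-0.37,0.07,-0.88],[-0.37,0.07,-0.88],[-0.37,0.07,-0.88],[-0.37,0.07,-0.88]],"travel":[[-0.3,0.9,-0.7],[-0.35,0.9,-0.7],[-0.4,0.9,-0.7],[-0.5,0.8,-0.6],[-0.5,0.8,-0.5],[-0.6,0.7,-0.4],[-0.65,0.65,-0.3],[-0.65,0.6,-0.2],[-0.7,0.5,0],[-0.7,0.5,0]],"fingers":[30,30,30,30,30,30,30,30,30,30]}' 60;python3 - <<'E'
from h import *
T=tcp_for([.07,.048,.1335],NO,RN);t,w=delta(T,RN);p,Rc,o=toolinfo()
print(T,t,w,np.linalg.norm(w),o["joints"].round(2))
for k in range(0,6):
    f=k/5;Rk=Rc*R.from_rotvec(w*.08*f);print(k,(Rk.inv().apply(T-p)/.02).round(2))
E
```

```text
clock: 22.4
ee_pos: [0.5589, 0.116, 0.2039]
eef_rot: [2.85, 0.049, 1.701]
contact_force: [-0.3, -0.6, -3.6]
grip_width: 0.0432
[0.65703047 0.02340487 0.19577298] [-5.20469525  3.89224296  1.85717835] [-1.91326958  0.35321515 -4.42294548] 4.831956971256449 [ 0.11  0.17  1.82 -0.05  0.86  0.01]
0 [-5.2   3.89  1.86]
1 [-5.48  3.46  1.94]
2 [-5.72  3.    2.01]
3 [-5.92  2.53  2.06]
4 [-6.1   2.04  2.09]
5 [-6.23  1.54  2.11]
```

```bash
python3 -m creep '{"turn":[[-0.38,0.07,-0.88],[-0.38,0.07,-0.88],[-0.38,0.07,-0.88],[-0.38,0.07,-0.88],[-0.38,0.07,-0.88],[0,0,0],[0,0,0],[0,0,0],[0,0,0]],"travel":[[-0.8,0.6,0],[-0.9,0.5,0],[-0.9,0.5,0],[-0.9,0.4,0],[-0.9,0.3,0],[-0.9,0.3,0],[-0.5,0.1,0],[0,0,0],[0,0,0]],"fingers":[30,30,30,30,30,30,30,30,30]}' 60;cat > nut.py <<'E'
from h import *
import sys
T=tcp_for([.07,.048,.1335],NO,RN);t,w=delta(T,RN);p,Rc,o=toolinfo()
print("to hover",t.round(3),w.round(3),"j6",o["joints"].round(3)[5],"F",o["contact_force"].round(1),"M",o["torque"].round(2),o["clock"],o["grip_width"])
print("nut origin in stud by robot (mm)",((Cc(p+Rc.apply(NO))-[.07,.048,.078])*1e3).round(1))
q,d=r.get_image("side");tt,dt=r.get_image("top")
for n,im,dd in(("side",q,d),("top",tt,dt)):
    hs=cv2.cvtColor(im,cv2.COLOR_RGB2HSV);m=((hs[:,:,0]<8)|(hs[:,:,0]>172))&(hs[:,:,1]>120)&(hs[:,:,2]>60)&(dd>0)
    c=Cc(cloud(n,m,dd))-[.07,.048,.078];c=c[(np.abs(c[:,:2])<.05).all(1)]
    if len(c):print(n,len(c),"nut pts stud frame mm",(np.percentile(c,[2,50,98],axis=0)*1e3).round(1).tolist())
if len(sys.argv)>1:
    cv2.imwrite(f"pics/{sys.argv[1]}.png",cv2.hconcat([cv2.resize(q[120:220,190:290],(400,400),interpolation=cv2.INTER_CUBIC),cv2.resize(tt[70:150,270:350],(400,400),interpolation=cv2.INTER_CUBIC)])[:,:,::-1])
E
python3 nut.py n5
```

```text
clock: 23.15
ee_pos: [0.6426, 0.0231, 0.2333]
eef_rot: [2.73, 0.142, 2.038]
contact_force: [-0.1, 0.1, -3.7]
grip_width: 0.0433
to hover [-0.042 -0.164  2.006] [-0.028  0.001 -0.085] j6 -0.752 F [-0.1  0.1 -3.7] M [-0.07  0.43 -0.  ] 23.15 0.04332654136484276
nut origin in stud by robot (mm) [ 2.9  1.9 95.6]
side 577 nut pts stud frame mm [[-22.1, -15.8, 96.9], [-2.0, 15.2, 130.4], [19.5, 25.9, 136.7]]
top 28 nut pts stud frame mm [[11.0, -19.6, 100.7], [22.1, -7.5, 118.9], [36.7, -1.0, 208.8]]
```

View pics/n5.png

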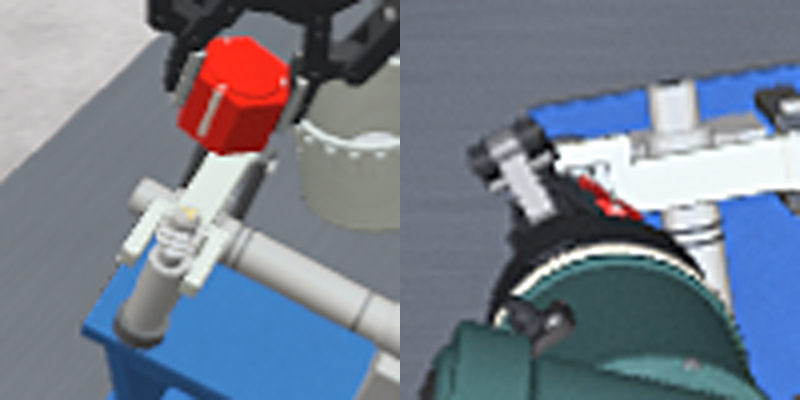

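```bash
cat > nutfit.py <<'E'
from h import *
def fit(q,d,p,Rc,x0=(0,0,-.023)):
    hs=cv2.cvtColor(q,cv2.COLOR_RGB2HSV);m=(((hs[:,:,0]<8)|(hs[:,:,0]>172))&(hs[:,:,1]>120)&(hs[:,:,2]>50)).astype(np.uint8)
    u=proj("side",p+Rc.apply([x0[0],x0[1],x0[2]-.02]))[0].astype(int);k=np.zeros_like(m);k[u[1]-35:u[1]+35,u[0]-35:u[0]+35]=1;m*=k
    c=Rc.inv().apply(cloud("side",(m>0)&(d>0),d)-p)
    top=c[c[:,2]<np.percentile(c[:,2],10)+.004]
    print("tool frame: z top",np.percentile(c[:,2],[1,5,10]).round(4),"top face x",np.percentile(top[:,0],[1,99]).round(4),"y",np.percentile(top[:,1],[1,99]).round(4),len(top))
    # silhouette: red must be inside hex prism; penalise red outside + visible empty (non dark) inside
    v=hs[:,:,2];bg=(m==0)&(v>75)
    def sil(x):
        a=np.arange(6)*np.pi/3;rr=.022/np.cos(np.pi/6)
        P=np.array([[x[0]+rr*np.cos(t),x[1]+rr*np.sin(t),z] for z in(x[2],x[2]-.04) for t in a])
        h=cv2.convexHull(proj("side",p+Rc.apply(P)).astype(np.float32));I=np.zeros((400,640),np.uint8)
        cv2.fillConvexPoly(I,np.round(h*256).reshape(-1,2).astype(np.int32),1,shift=8);return I
    def cost(x):
        I=sil(x);return ((m==1)&(I==0)).sum()+((I==1)&bg).sum()
    g=[(cost((x,y,z)),x,y,z) for x in np.arange(-.006,.0061,.001) for y in np.arange(-.003,.0031,.0015) for z in np.arange(x0[2]-.006,x0[2]+.0061,.001)]
    g.sort(key=lambda t:t[0]);b=np.array(g[:12]);print("best",b[:4].round(4).tolist(),"mean",b[:,1:].mean(0).round(4))
    return b[:,1:].mean(0)
if __name__=="__main__":
    p,Rc,o=toolinfo();q,d=r.get_image("side");f=fit(q,d,p,Rc);print("stud frame",((Cc(p+Rc.apply(f))-[.07,.048,.078])*1e3).round(1))
    # stud tip relation in image
    print("tip uv pred",proj("side",W([.07,.048,.1035])))
E
python3 nutfit.py
```

```text
tool frame: z top [-0.0639 -0.063  -0.0623] top face x [-0.022   0.0214] y [-0.023   0.0191] 258
best [[120.0, -0.006, -0.003, -0.018], [123.0, -0.005, -0.003, -0.019], [126.0, -0.006, -0.003, -0.019], [127.0, -0.004, -0.003, -0.02]] mean [-0.0048 -0.0028 -0.0187]
stud frame [ 1.4 -2.4 91.3]
tip uv pred [[236.04951432 172.58721806]]
```

```bash
python3 -m creep '{"turn":[[-0.03,0,-0.08],[0,0,0],[0,0,0],[0,0,0],[0,0,0],[0,0,0]],"travel":[[-0.09,-0.18,0.5],[0,0,1],[0,0,0.9],[0,0,0.4],[0,0,0],[0,0,0]],"fingers":[30,30,30,30,30,30]}' 60; python3 nut.py n6; python3 nutfit.py
```

```text
clock: 23.8
ee_pos: [0.6641, 0.0242, 0.1819]
eef_rot: [2.728, 0.146, 2.046]
contact_force: [0.0, -0.5, -2.2]
grip_width: 0.0433
to hover [ 0.026 -0.021 -0.777] [ 0.01  -0.002  0.018] j6 -0.787 F [ 0.  -0.5 -2.2] M [-0.1  0.4 -0. ] 23.8 0.04329865005557177
nut origin in stud by robot (mm) [ 0.6 -0.3 40. ]
side 513 nut pts stud frame mm [[-24.2, -19.4, 42.3], [-4.2, 11.5, 75.0], [16.4, 23.2, 80.6]]
top 25 nut pts stud frame mm [[11.8, -21.3, 46.9], [22.5, -10.0, 66.2], [37.3, -4.0, 183.5]]
tool frame: z top [-0.064  -0.0631 -0.0626] top face x [-0.018   0.0213] y [-0.0229  0.0178] 230
best [[115.0, -0.006, -0.003, -0.018], [115.0, -0.006, -0.003, -0.017], [115.0, -0.003, -0.003, -0.021], [116.0, -0.005, -0.003, -0.018]] mean [-0.0036 -0.003  -0.0205]
stud frame [ 0.2 -5.3 38.4]
tip uv pred [[236.04951432 172.58721806]]
```

View pics/n6.png

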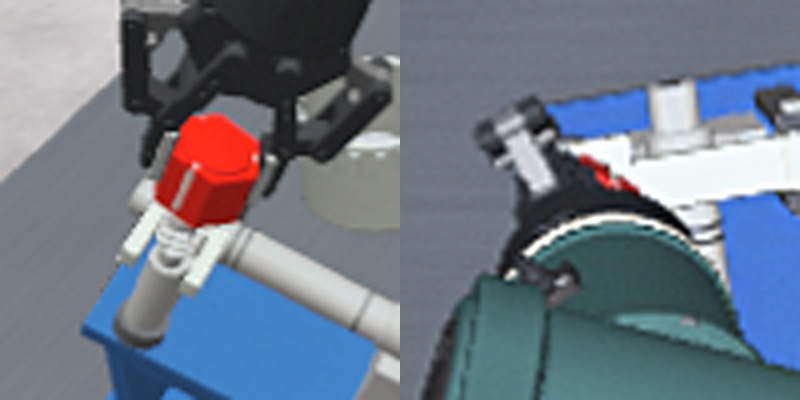

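```bash
cat > ov.py <<'E'
from h import *
import sys
p,Rc,o=toolinfo();q,d=r.get_image("side");S=8;o0=np.array([205,130])
big=cv2.resize(q[130:205,205:280],(600,600),interpolation=cv2.INTER_CUBIC)
def L(A,B,c):
    a,b=[tuple(((proj("side",X)[0]+.5-o0)*S).astype(int).tolist()) for X in(A,B)];cv2.line(big,a,b,c,1)
a=np.arange(7)*np.pi/3;rr=.022/np.cos(np.pi/6);off=np.array(NO)
for z in(0,-.04):
    P=[p+Rc.apply(off+[rr*np.cos(t),rr*np.sin(t),z]) for t in a]
    for i in range(6):L(P[i],P[i+1],(0,255,0))
L(p+Rc.apply(off),p+Rc.apply(off+[0,0,-.04]),(0,255,0))
L(W([.07,.048,0]),W([.07,.048,.1035]),(255,255,0))
for z in(.0,.078,):
    t=np.linspace(0,6.3,20);C=[W([.07+.0125*np.cos(k),.048+.0125*np.sin(k),z+.017]) for k in t]
    for i in range(19):L(C[i],C[i+1],(255,0,255))
cv2.imwrite(f"pics/{sys.argv[1]}.png",big[:,:,::-1])
E
python3 ov.py n7
```

```text
(no output)
```

View pics/n7.png

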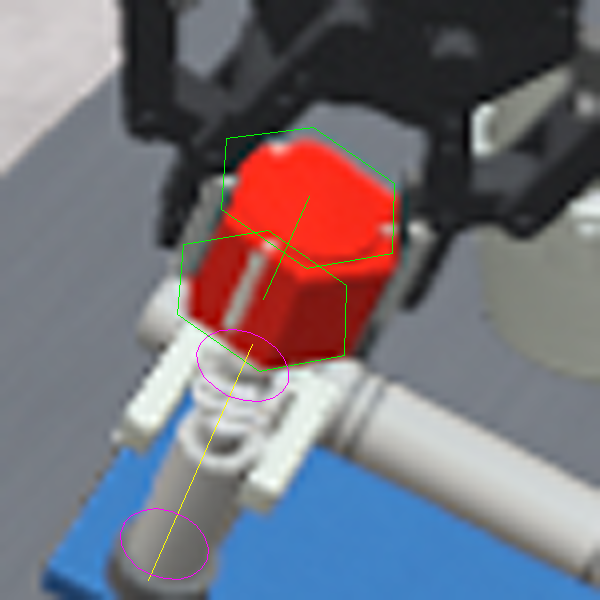

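```bash
python3 -m creep '{"turn":[[0,0,0],[0,0,0],[0,0,0],[0,0,0]],"travel":[[0.03,-0.02,0.4],[0,0,0.4],[0,0,0],[0,0,0]],"fingers":[30,30,30,30]}' 60; python3 nut.py; python3 -m creep '{"turn":[[0,0,0],[0,0,0],[0,0,0]],"travel":[[0,0,0.2],[0,0,0],[0,0,0]],"fingers":[30,30,30]}' 60; python3 nut.py;
```

```text
clock: 24.33
ee_pos: [0.6704, 0.0249, 0.1666]
eef_rot: [2.728, 0.145, 2.045]
contact_force: [0.3, 0.9, -3.3]
grip_width: 0.0434
to hover [ 0.024  0.019 -1.607] [0.005 0.    0.008] j6 -0.792 F [ 0.3  0.9 -3.3] M [-0.1   0.37 -0.01] 24.3333 0.043414578000344525
nut origin in stud by robot (mm) [-0.2 -0.6 23.4]
side 498 nut pts stud frame mm [[-25.0, -19.6, 25.7], [-4.8, 11.3, 58.4], [15.8, 23.0, 64.0]]
top 22 nut pts stud frame mm [[11.4, -20.3, 35.3], [21.0, -10.5, 54.7], [36.7, -3.5, 169.3]]
clock: 24.68
ee_pos: [0.6725, 0.0251, 0.1638]
eef_rot: [2.727, 0.146, 2.045]
contact_force: [0.7, -0.2, -3.2]
grip_width: 0.0429
to hover [ 0.041 -0.012 -1.777] [0.02  0.011 0.01 ] j6 -0.793 F [ 0.7 -0.2 -3.2] M [-0.15  0.34 -0.05] 24.6833 0.0428608057716373
nut origin in stud by robot (mm) [ 0.5 -0.7 20. ]
side 500 nut pts stud frame mm [[-24.7, -19.6, 21.1], [-4.4, 11.0, 55.1], [16.5, 22.7, 60.7]]
top 20 nut pts stud frame mm [[10.4, -21.8, 30.4], [20.4, -10.9, 51.1], [36.2, -3.8, 167.8]]
```

```bash
python3 -m creep '{"turn":[[0,0,0],[0,0,0],[0,0,0]],"travel":[[0,0,0.2],[0,0,0],[0,0,0]],"fingers":[30,30,30]}' 60; python3 nut.py; python3 -m creep '{"turn":[[0,0,0],[0,0,0],[0,0,0]],"travel":[[0,0,0.12],[0,0,0],[0,0,0]],"fingers":[30,30,30]}' 60; python3 nut.py n8
```

```text
clock: 25.03
ee_pos: [0.6741, 0.0254, 0.1601]
eef_rot: [2.727, 0.146, 2.045]
contact_force: [-0.9, 0.3, -3.4]
grip_width: 0.0431
to hover [ 0.039 -0.009 -1.98 ] [0.019 0.01  0.01 ] j6 -0.794 F [-0.9  0.3 -3.4] M [-0.05  0.4   0.01] 25.0333 0.04308276576065332
nut origin in stud by robot (mm) [ 0.5 -0.7 15.9]
side 497 nut pts stud frame mm [[-24.5, -19.5, 18.1], [-4.4, 11.1, 51.0], [16.2, 22.9, 56.8]]
top 20 nut pts stud frame mm [[11.3, -20.9, 20.9], [23.2, -8.9, 43.3], [36.9, -2.8, 160.6]]
clock: 25.38
ee_pos: [0.6752, 0.0255, 0.1581]
eef_rot: [2.727, 0.146, 2.045]
contact_force: [0.9, -0.8, -2.9]
grip_width: 0.0432
to hover [ 0.042 -0.013 -2.095] [0.02  0.012 0.011] j6 -0.795 F [ 0.9 -0.8 -2.9] M [-0.08  0.41  0.02] 25.3833 0.04321996534818118
nut origin in stud by robot (mm) [ 0.6 -0.7 13.6]
side 494 nut pts stud frame mm [[-24.2, -18.9, 15.8], [-4.3, 11.7, 49.1], [16.8, 23.1, 56.5]]
top 20 nut pts stud frame mm [[10.8, -21.3, 23.1], [20.9, -10.8, 38.8], [36.7, -2.8, 158.7]]
```

View pics/n8.png

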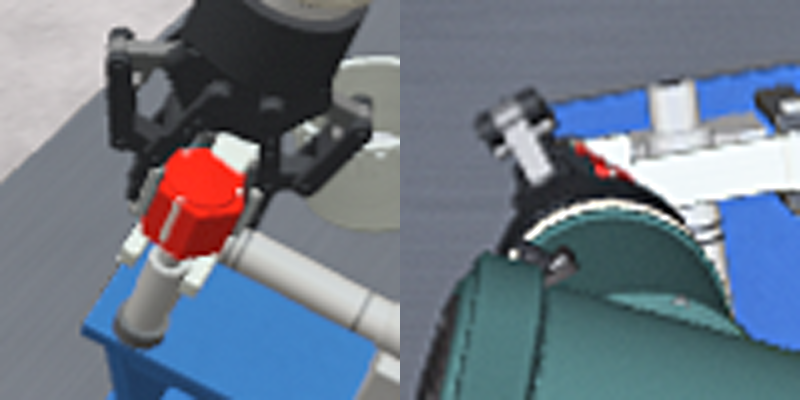

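```bash
for i in 1 2; do python3 -m creep '{"turn":[[0,0,0],[0,0,0]],"travel":[[0,0,0.1],[0,0,0]],"fingers":[30,30]}' 60; done; python3 nut.py
```

```text
clock: 25.65
ee_pos: [0.6761, 0.0256, 0.1562]
eef_rot: [2.727, 0.146, 2.045]
contact_force: [-0.1, -0.9, -3.1]
grip_width: 0.0431
clock: 25.82
ee_pos: [0.6768, 0.0257, 0.1552]
eef_rot: [2.727, 0.147, 2.045]
contact_force: [-6.1, -0.3, 5.2]
grip_width: 0.0435
to hover [ 0.046 -0.023 -2.257] [0.026 0.016 0.015] j6 -0.797 F [-6.1 -0.3  5.2] M [-0.14  0.7   0.02] 25.8167 0.0434974303011951
nut origin in stud by robot (mm) [ 0.8 -0.7 10.4]
side 491 nut pts stud frame mm [[-24.4, -19.0, 12.9], [-4.2, 10.5, 45.2], [16.5, 22.9, 51.4]]
top 19 nut pts stud frame mm [[13.2, -19.3, 24.0], [22.8, -10.3, 45.0], [34.5, -2.8, 152.9]]
```

```bash
python3 -m creep '{"turn":[[0,0,-1],[0,0,-1],[0,0,-1],[0,0,-1],[0,0,-1],[0,0,-1],[0,0,0]],"travel":[[0,0,-0.01],[0,0,-0.01],[0,0,-0.01],[0,0,-0.01],[0,0,-0.01],[0,0,-0.01],[0,0,0]],"fingers":[30,30,30,30,30,30,30]}' 60; cat > ang.py <<'E'
from h import *
p,Rc,o=toolinfo()
c=(Cc(p+Rc.apply(NO))-[.07,.048,.078])*1e3
v=CR.inv().apply(Rc.apply([0,-1,0]));a=np.degrees(np.arctan2(v[1],v[0]))
z=CR.inv().apply(Rc.apply([0,0,-1]));n=CR.apply([0,0,1])
print("stud mm",c.round(1),"lug deg mod120",round((a+60)%120-60,1),"tilt",z[:2].round(3),"Fn",round(float(o["contact_force"]@n),1),"F cradle",CR.inv().apply(o["contact_force"]).round(1),"Mz",round(float(o["torque"]@n),2),"j6",o["joints"][5].round(2),"t",o["clock"],"w",o["grip_width"].round(4))
E
python3 ang.py
```

```text
clock: 26.5
ee_pos: [0.6758, 0.0254, 0.1564]
eef_rot: [2.837, 0.32, 2.511]
contact_force: [-8.9, -2.2, 6.7]
grip_width: 0.0432Traceback (most recent call last):
  File "ang.py", line 6, in <module>
    print("stud mm",c.round(1),"lug deg mod120",round((a+60)%120-60,1),"tilt",z[:2].round(3),"Fn",round(float(o["contact_force"]@n),1),"F cradle",CR.inv().apply(o["contact_force"]).round(1),"Mz",round(float(o["torque"]@n),2),"j6",o["joints"][5].round(2),"t",o["clock"],"w",o["grip_width"].round(4))
                                                                                                                                                                                                                                                                                 ^^^^^^^^^^^^^^^^^^^^^
AttributeError: 'float' object has no attribute 'round'
```

```bash
sed -i 's/o\["grip_width"\].round(4)/round(o["grip_width"],4)/' ang.py; python3 ang.py
```

```text
stud mm [ 0.4 -0.9 11.9] lug deg mod120 -12.2 tilt [-0.002  0.001] Fn 9.9 F cradle [-5.5 -0.8  9.9] Mz -0.01 j6 -1.28 t 26.5 w 0.0432
```

```bash
python3 -m creep '{"turn":[[0,0,-0.9],[0,0,-0.9],[0,0,-0.9],[0,0,0],[0,0,0]],"travel":[[0,0,-0.01],[0,0,-0.01],[0,0,-0.01],[0,0,0],[0,0,0]],"fingers":[30,30,30,30,30]}' 60; python3 ang.py
```

```text
clock: 26.92
ee_pos: [0.6757, 0.0254, 0.157]
eef_rot: [2.912, 0.377, 2.728]
contact_force: [-7.2, -1.2, 6.7]
grip_width: 0.0433
stud mm [ 0.6 -0.9 12.4] lug deg mod120 -0.0 tilt [-0.002  0.001] Fn 9.1 F cradle [-3.8 -0.1  9.1] Mz 0.03 j6 -1.49 t 26.9167 w 0.0433
```

```bash
python3 -m creep '{"turn":[[0,0,-0.9],[0,0,-0.9],[0,0,-0.9],[0,0,0]],"travel":[[0,0,0],[0,0,0],[0,0,0],[0,0,0]],"fingers":[30,30,30,30]}' 60; python3 ang.py;  python3 -m creep '{"turn":[[0,0,-0.9],[0,0,-0.9],[0,0,0]],"travel":[[0,0,0],[0,0,0],[0,0,0]],"fingers":[30,30,30]}' 60; python3 ang.py
```

```text
clock: 27.25
ee_pos: [0.6762, 0.026, 0.1571]
eef_rot: [3.001, 0.418, 2.96]
contact_force: [-5.8, 1.2, 6.5]
grip_width: 0.0429
stud mm [ 1.2 -0.4 12.3] lug deg mod120 12.5 tilt [-0.003  0.   ] Fn 8.2 F cradle [-2.3  2.1  8.2] Mz 0.02 j6 -1.71 t 27.25 w 0.0429
clock: 27.5
ee_pos: [0.6758, 0.0259, 0.1566]
eef_rot: [3.066, 0.432, 3.117]
contact_force: [-5.0, 0.1, 3.1]
grip_width: 0.0438
stud mm [ 0.5 -0.4 12. ] lug deg mod120 20.7 tilt [-0.002  0.   ] Fn 4.9 F cradle [-3.1  0.9  4.9] Mz 0.06 j6 -1.85 t 27.5 w 0.0438
```

```bash
python3 -m creep '{"turn":[[0,0,-0.9],[0,0,-0.7],[0,0,0]],"travel":[[0,0,0],[0,0,0],[0,0,0]],"fingers":[30,30,30]}' 60; python3 ang.py; python3 -m creep '{"turn":[[0,0,0],[0,0,0]],"travel":[[0,0,0.08],[0,0,0]],"fingers":[30,30]}' 60; python3 ang.py
```

```text
clock: 27.75
ee_pos: [0.676, 0.0255, 0.156]
eef_rot: [3.125, 0.438, -3.027]
contact_force: [-0.5, -1.1, -3.3]
grip_width: 0.0433
stud mm [ 0.4 -0.9 11.4] lug deg mod120 27.9 tilt [-0.002  0.001] Fn -2.7 F cradle [-2.  -1.  -2.7] Mz 0.02 j6 -1.98 t 27.75 w 0.0433
clock: 27.92
ee_pos: [0.6767, 0.0257, 0.1542]
eef_rot: [3.123, 0.437, -3.03]
contact_force: [1.2, 0.4, -3.4]
grip_width: 0.0432
stud mm [ 0.3 -0.8  9.5] lug deg mod120 27.7 tilt [-0.001  0.   ] Fn -3.6 F cradle [-0.3  0.2 -3.6] Mz 0.04 j6 -1.98 t 27.9167 w 0.0432
```

```bash
python3 -m creep '{"turn":[[0,0,0],[0,0,0]],"travel":[[0,0,0.1],[0,0,0]],"fingers":[30,30]}' 60; python3 ang.py; python3 -m creep '{"turn":[[0,0,0],[0,0,0]],"travel":[[0,0,0.06],[0,0,0]],"fingers":[30,30]}' 60; python3 ang.py
```

```text
clock: 28.08
ee_pos: [0.6778, 0.0259, 0.1529]
eef_rot: [3.124, 0.438, -3.029]
contact_force: [-1.5, -0.4, -1.7]
grip_width: 0.0434
stud mm [ 0.8 -0.8  7.8] lug deg mod120 27.8 tilt [-0.002  0.   ] Fn -0.9 F cradle [-2.1 -0.2 -0.9] Mz -0.03 j6 -1.98 t 28.0833 w 0.0434
clock: 28.25
ee_pos: [0.6781, 0.0259, 0.1527]
eef_rot: [3.125, 0.439, -3.028]
contact_force: [-6.2, -0.8, 6.7]
grip_width: 0.0432
stud mm [ 0.9 -0.8  7.5] lug deg mod120 27.9 tilt [-0.003  0.001] Fn 8.7 F cradle [-2.9  0.2  8.7] Mz -0.01 j6 -1.98 t 28.25 w 0.0432
```

```bash
python3 -m creep '{"turn":[[0,0,0.9],[0,0,0.9],[0,0,0.9],[0,0,0.9],[0,0,0.9],[0,0,0.9],[0,0,0.9],[0,0,0.9],[0,0,0]],"travel":[[0,0,0.01],[0,0,0.01],[0,0,0.01],[0,0,0.01],[0,0,0.01],[0,0,0.01],[0,0,0.01],[0,0,0.01],[0,0,0]],"fingers":[30,30,30,30,30,30,30,30,30]}' 60; python3 ang.py
```

```text
clock: 29.0
ee_pos: [0.6792, 0.0253, 0.1512]
eef_rot: [2.877, 0.355, 2.632]
contact_force: [-4.7, -3.3, 4.0]
grip_width: 0.0432
stud mm [ 1.2 -1.5  5.8] lug deg mod120 -5.3 tilt [-0.003  0.002] Fn 5.8 F cradle [-3.  -2.5  5.8] Mz -0.03 j6 -1.4 t 29.0 w 0.0432
```

```bash
python3 -m creep '{"turn":[[0,0,1],[0,0,1],[0,0,1],[0,0,1],[0,0,1],[0,0,1],[0,0,1],[0,0,1],[0,0,1],[0,0,0]],"travel":[[0,0,0.013],[0,0,0.013],[0,0,0.013],[0,0,0.013],[0,0,0.013],[0,0,0.013],[0,0,0.013],[0,0,0.013],[0,0,0.013],[0,0,0]],"fingers":[30,30,30,30,30,30,30,30,30,30]}' 60; python3 ang.py; python3 -m creep '{"turn":[[0,0,1],[0,0,1],[0,0,1],[0,0,1],[0,0,1],[0,0,1],[0,0,1],[0,0,1],[0,0,0]],"travel":[[0,0,0.013],[0,0,0.013],[0,0,0.013],[0,0,0.013],[0,0,0.013],[0,0,0.013],[0,0,0.013],[0,0,0.013],[0,0,0]],"fingers":[30,30,30,30,30,30,30,30,30]}' 60; python3 ang.py
```

```text
clock: 29.83
ee_pos: [0.6805, 0.0257, 0.1492]
eef_rot: [2.713, 0.1, 1.938]
contact_force: [-3.1, -3.1, 3.6]
grip_width: 0.0435
stud mm [ 1.5 -1.3  3.3] lug deg mod120 -46.5 tilt [-0.004  0.001] Fn 4.7 F cradle [-1.7 -2.5  4.7] Mz 0.0 j6 -0.68 t 29.8333 w 0.0435
clock: 30.58
ee_pos: [0.6815, 0.0261, 0.1474]
eef_rot: [2.732, -0.167, 1.358]
contact_force: [-3.0, -2.7, 4.3]
grip_width: 0.0432
stud mm [ 1.8 -1.1  1.2] lug deg mod120 36.9 tilt [-0.004  0.001] Fn 5.3 F cradle [-1.2 -2.2  5.3] Mz 0.0 j6 -0.05 t 30.5833 w 0.0432
```

```bash
python3 -m creep '{"turn":[[0,0,1],[0,0,1],[0,0,1],[0,0,1],[0,0,1],[0,0,1],[0,0,1],[0,0,1],[0,0,0]],"travel":[[-0.02,0.02,0.013],[0,0,0.013],[0,0,0.013],[0,0,0.013],[0,0,0.013],[0,0,0.013],[0,0,0.013],[0,0,0.013],[0,0,0]],"fingers":[30,30,30,30,30,30,30,30,30]}' 100; python3 ang.py; python3 -m creep '{"turn":[[0,0,1],[0,0,1],[0,0,1],[0,0,0]],"travel":[[0,0,0.013],[0,0,0.013],[0,0,0.013],[0,0,0]],"fingers":[30,30,30,30]}' 100; python3 ang.py
```

```text
clock: 31.33
ee_pos: [0.6827, 0.0254, 0.146]
eef_rot: [2.907, -0.376, 0.729]
contact_force: [-6.6, -3.0, 7.6]
grip_width: 0.0424
stud mm [ 2.1 -1.9 -0.5] lug deg mod120 0.3 tilt [-0.004  0.002] Fn 9.9 F cradle [-3.2 -2.   9.9] Mz -0.15 j6 0.59 t 31.3333 w 0.0424
clock: 31.67
ee_pos: [0.683, 0.0256, 0.1457]
eef_rot: [3.006, -0.421, 0.473]
contact_force: [-8.4, -3.2, 13.0]
grip_width: 0.0426
stud mm [ 2.3 -1.8 -0.8] lug deg mod120 -13.4 tilt [-0.005  0.002] Fn 15.5 F cradle [-2.4 -1.8 15.5] Mz -0.17 j6 0.83 t 31.6667 w 0.0426
```

```bash
for i in 1 2; do python3 -m creep '{"turn":[[0,0,0.9],[0,0,0.9],[0,0,0.9],[0,0,0]],"travel":[[0,0,0.012],[0,0,0.012],[0,0,0.012],[0,0,0]],"fingers":[30,30,30,30]}' 120; python3 ang.py; done
```

```text
clock: 32.0
ee_pos: [0.6832, 0.0257, 0.1456]
eef_rot: [3.105, -0.44, 0.237]
contact_force: [-11.5, -3.4, 16.2]
grip_width: 0.0422
stud mm [ 2.4 -1.7 -1.1] lug deg mod120 -25.7 tilt [-0.005  0.002] Fn 19.7 F cradle [-3.9 -1.6 19.7] Mz -0.18 j6 1.05 t 32.0 w 0.0422
clock: 32.33
ee_pos: [0.683, 0.0259, 0.1451]
eef_rot: [-3.077, -0.437, -0.001]
contact_force: [-15.2, -3.0, 19.4]
grip_width: 0.0421
stud mm [ 2.1 -1.5 -1.4] lug deg mod120 -38.1 tilt [-0.005  0.001] Fn 24.1 F cradle [-5.8 -0.7 24.1] Mz -0.18 j6 1.26 t 32.3333 w 0.0421
```

```bash
python3 nut.py n9; python3 ov.py n10; python3 look.py n11 | tail -12
```

```text
to hover [-0.108 -0.06  -2.847] [  0.068  -0.027 -25.763] j6 1.261 F [-15.2  -3.   19.4] M [-0.99  0.93 -0.59] 32.3333 0.04209631478065666
nut origin in stud by robot (mm) [ 2.1 -1.5 -1.4]
side 213 nut pts stud frame mm [[-23.6, -18.5, -1.2], [-13.3, 10.6, 27.6], [21.2, 25.3, 53.2]]
top 86 nut pts stud frame mm [[15.8, -14.7, 8.2], [22.6, 2.1, 32.2], [39.2, 18.5, 146.5]]
to seat [-3.01  2.81  2.59] [ 0.01 -0.06 -1.73] F [-15.2  -2.4  21.3] clk 32.4833
side x [-0.1018  0.0468]
-0.095 22 [0.0006 0.0095] [0.0571 0.0613]
-0.045 46 [-0.0085  0.0113] [0.0574 0.0618]
-0.03 48 [-0.0083  0.0114] [0.0575 0.0615]
0.03 45 [-0.0064  0.0101] [0.058  0.0616]
0.045 30 [-0.0066  0.01  ] [0.0576 0.0613]
top x [0.0198 0.1067]
0.095 54 [-0.0094  0.009 ] [0.0564 0.0603]
```

View pics/n9.png

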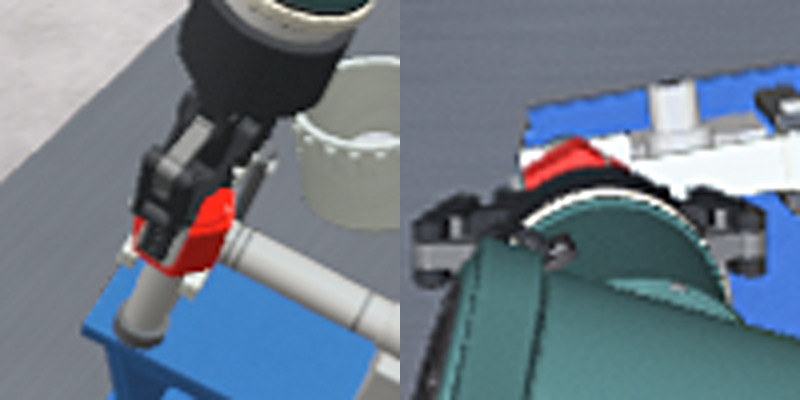

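View pics/n10.png

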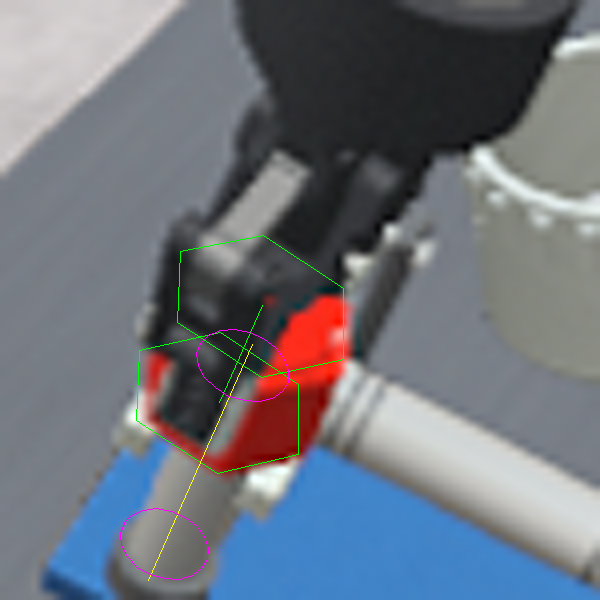

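```bash
for i in 1 2; do python3 -m creep '{"turn":[[0,0,0.9],[0,0,0.9],[0,0,0]],"travel":[[0,0,0],[0,0,0],[0,0,0]],"fingers":[30,30,30]}' 120; python3 ang.py; done
```

```text
clock: 32.83
ee_pos: [0.6829, 0.0258, 0.1448]
eef_rot: [-3.011, -0.422, -0.158]
contact_force: [-13.8, -2.4, 17.9]
grip_width: 0.0421
stud mm [ 1.9 -1.6 -1.7] lug deg mod120 -46.3 tilt [-0.004  0.002] Fn 22.2 F cradle [-5.1 -0.2 22.2] Mz -0.25 j6 1.4 t 32.8333 w 0.0421
clock: 33.08
ee_pos: [0.6829, 0.0256, 0.1444]
eef_rot: [-2.95, -0.399, -0.312]
contact_force: [-12.0, -3.3, 16.2]
grip_width: 0.0419
stud mm [ 1.7 -1.8 -2. ] lug deg mod120 -54.5 tilt [-0.004  0.002] Fn 19.9 F cradle [-4.4 -1.4 19.9] Mz -0.13 j6 1.55 t 33.0833 w 0.0419
```

```bash
for i in 1 2; do python3 -m creep '{"turn":[[0,0,0.9],[0,0,0.9],[0,0,0]],"travel":[[0,0,0],[0,0,0],[0,0,0]],"fingers":[30,30,30]}' 120; python3 ang.py; done
```

```text
clock: 33.33
ee_pos: [0.6829, 0.0255, 0.1441]
eef_rot: [-2.894, -0.367, -0.463]
contact_force: [-9.1, -3.5, 12.4]
grip_width: 0.0423
stud mm [ 1.6 -1.9 -2.3] lug deg mod120 57.2 tilt [-0.004  0.002] Fn 15.3 F cradle [-3.4 -2.1 15.3] Mz -0.15 j6 1.69 t 33.3333 w 0.0423
clock: 33.58
ee_pos: [0.6829, 0.0255, 0.1437]
eef_rot: [-2.844, -0.328, -0.61]
contact_force: [-8.6, -2.1, 9.3]
grip_width: 0.0417
stud mm [ 1.4 -1.9 -2.6] lug deg mod120 49.0 tilt [-0.003  0.002] Fn 12.2 F cradle [-4.1 -0.8 12.2] Mz -0.09 j6 1.84 t 33.5833 w 0.0417
```

```bash
python3 ov.py n12; python3 nut.py; python3 -c "
from h import *
print(r.get_obs()['joint_efforts'].round(2), r.get_obs()['torque'])"
```

```text
to hover [-0.11  -0.027 -2.906] [ 5.9000e-02 -2.5000e-02 -3.2921e+01] j6 1.834 F [-7.7 -3.1  9.3] M [-2.04  1.05 -1.04] 33.6333 0.04232672320865866
nut origin in stud by robot (mm) [ 1.4 -1.9 -2.6]
side 388 nut pts stud frame mm [[-23.8, -18.5, -1.2], [-7.5, 13.5, 31.7], [6.9, 24.3, 51.7]]
top 61 nut pts stud frame mm [[19.2, -16.3, -0.7], [23.3, -2.9, 30.8], [38.5, 7.8, 143.6]]
[  2.37 -42.96 -25.29   2.08  -3.07  -0.09] [-1.93350672  1.01358307 -0.94728002]
```

View pics/n12.png

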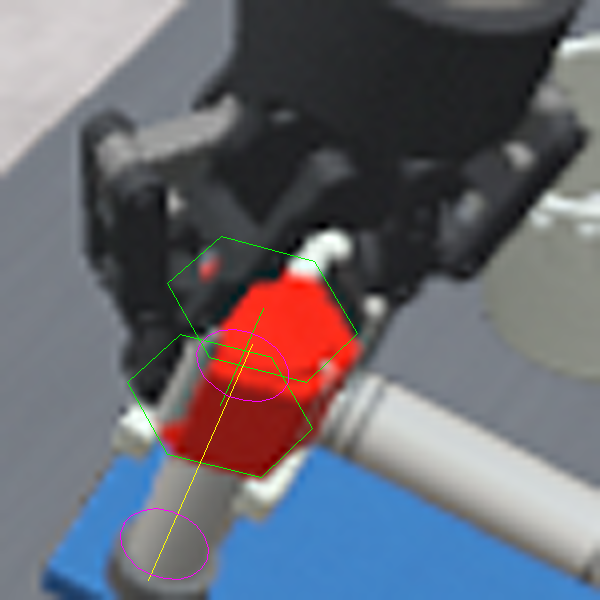

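```bash
cat > nutang.py <<'E'
from h import *
import sys
q,d=r.get_image("side")
hs=cv2.cvtColor(q,cv2.COLOR_RGB2HSV);red=(((hs[:,:,0]<8)|(hs[:,:,0]>172))&(hs[:,:,1]>110)&(hs[:,:,2]>50));S=4
u0=np.array([215,130]);w=70
sub=cv2.resize(q[130:200,215:285],None,fx=S,fy=S,interpolation=cv2.INTER_CUBIC);h2=cv2.cvtColor(sub,cv2.COLOR_RGB2HSV)
red=(((h2[:,:,0]<8)|(h2[:,:,0]>172))&(h2[:,:,1]>130)&(h2[:,:,2]>60)).astype(np.uint8)
n,lab,st,_=cv2.connectedComponentsWithStats(red);k=1+np.argmax(st[1:,4]);red=lab==k
bg=(~red)&(h2[:,:,2]>110)&((h2[:,:,1]<60)|((h2[:,:,0]>95)&(h2[:,:,0]<130)))
def mask(x,y,z,a):
    t=np.radians(a)+np.radians(30)+np.arange(6)*np.pi/3;rr=.022/np.cos(np.pi/6)
    P=np.array([W([.07+x+rr*np.cos(k),.048+y+rr*np.sin(k),.078+zz]) for zz in(z,z+.04) for k in t])
    uv=(proj("side",P)+.5-u0)*S;I=np.zeros(red.shape,np.uint8)
    cv2.fillConvexPoly(I,np.round(cv2.convexHull(uv.astype(np.float32))*256).reshape(-1,2).astype(np.int32),1,shift=8);return I>0
g=[]
for a in range(-30,30,3):
    b=min(((red&~I).sum()+(I&bg).sum(),x,y,z) for x in np.arange(-.003,.0031,.0015) for y in np.arange(-.003,.0031,.0015) for z in np.arange(-.004,.0061,.001) for I in [mask(x,y,z,a)])
    g.append((int(b[0]),a,*np.round(b[1:],4)))
g.sort();print([tuple(float(v) for v in t) for t in g[:6]])
p,Rc,o=toolinfo();v=CR.inv().apply(Rc.apply([0,-1,0]));print("gripper flats deg mod60",(np.degrees(np.arctan2(v[1],v[0]))+30)%60-30)
E
python3 nutang.py
```

```text
[(645.0, -15.0, 0.0, -0.003, -0.004), (656.0, -12.0, 0.0, -0.003, -0.004), (658.0, -18.0, 0.0, -0.003, -0.004), (676.0, -21.0, 0.0, -0.003, -0.004), (693.0, -9.0, 0.0, -0.003, -0.004), (700.0, -24.0, 0.0, -0.003, -0.004)]
gripper flats deg mod60 -10.891854917839908
```

```bash
sed -i 's/print("stud mm"/print("j6 effort",o["joint_efforts"][5].round(3),"stud mm"/' ang.py; for i in 1 2; do python3 -m creep '{"turn":[[0,0,0.9],[0,0,0.9],[0,0,0]],"travel":[[0,0,0],[0,0,0],[0,0,0]],"fingers":[30,30,30]}' 120; python3 ang.py; done
```

```text
clock: 34.03
ee_pos: [0.6824, 0.0261, 0.143]
eef_rot: [-2.8, -0.28, -0.756]
contact_force: [-5.9, -1.3, 7.6]
grip_width: 0.0419
j6 effort -0.351 stud mm [ 0.7 -1.2 -3. ] lug deg mod120 40.6 tilt [-0.002  0.001] Fn 9.5 F cradle [-2.3 -0.4  9.5] Mz -1.04 j6 1.98 t 34.0333 w 0.0419
clock: 34.28
ee_pos: [0.6828, 0.0262, 0.1429]
eef_rot: [-2.766, -0.231, -0.892]
contact_force: [-2.6, -1.1, 3.9]
grip_width: 0.0421
j6 effort 0.867 stud mm [ 1.1 -1.2 -3.3] lug deg mod120 32.5 tilt [-0.002  0.001] Fn 4.7 F cradle [-0.9 -0.7  4.7] Mz 0.07 j6 2.12 t 34.2833 w 0.0421
```

```bash
python3 -m creep '{"turn":[[0,0,0],[0,0,0]],"travel":[[0,0,0],[0,0,0]],"fingers":[30,30]}' 120; python3 ang.py; python3 nutang.py; python3 ov.py n13
```

```text
clock: 34.45
ee_pos: [0.6829, 0.0262, 0.1429]
eef_rot: [-2.765, -0.231, -0.893]
contact_force: [-2.8, 0.7, 5.7]
grip_width: 0.0415
j6 effort 0.2 stud mm [ 1.2 -1.2 -3.4] lug deg mod120 32.5 tilt [-0.002  0.   ] Fn 6.3 F cradle [0.  1.1 6.3] Mz 0.24 j6 2.12 t 34.45 w 0.0415
[(739.0, -30.0, 0.0, -0.003, -0.004), (750.0, -27.0, 0.0, -0.0015, -0.003), (759.0, 27.0, 0.0, -0.0015, -0.003), (764.0, -24.0, 0.0, -0.003, -0.004), (779.0, 24.0, 0.0, -0.0015, -0.003), (797.0, -21.0, 0.0, -0.0015, -0.003)]
gripper flats deg mod60 -27.518212217757394
```

View pics/n13.png

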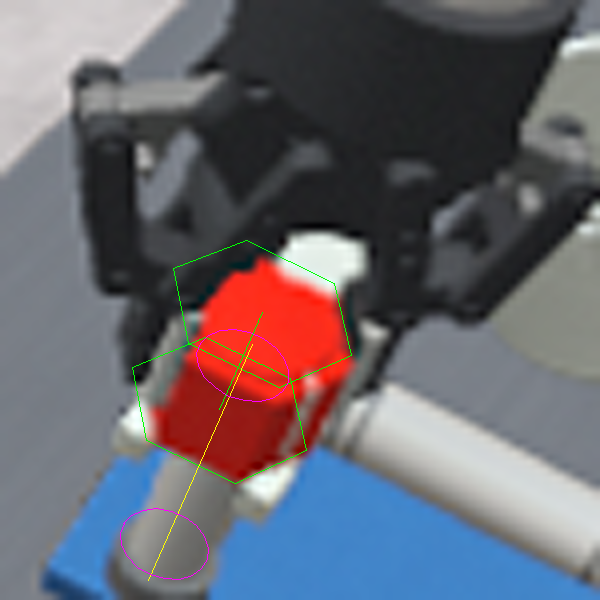

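```bash
cat > bart.py <<'E'
from h import *
for n in("side","top"):
    im,d=r.get_image(n);hs=cv2.cvtColor(im,cv2.COLOR_RGB2HSV);m=(hs[:,:,1]<60)&(hs[:,:,2]>150)&(d>0)
    c=Cc(cloud(n,m,d));c=c[(c[:,0]>.045)&(c[:,0]<.095)&(c[:,1]<.07)&(c[:,1]>-.05)&(c[:,2]>.07)&(c[:,2]<.088)]
    for lo in np.arange(-.05,.07,.015):
        k=(c[:,1]>lo)&(c[:,1]<lo+.015)
        if k.sum()>4:print(n,round(lo+.0075,3),k.sum(),np.percentile(c[k,2],[20,50,80]).round(4))
E
python3 bart.py
```

```text
side -0.028 30 [0.0762 0.077  0.078 ]
side -0.013 22 [0.0757 0.0766 0.0773]
side 0.062 31 [0.0725 0.0736 0.0748]
top -0.042 95 [0.076  0.0779 0.0801]
top -0.028 75 [0.0751 0.0767 0.0779]
top -0.013 74 [0.0748 0.0763 0.078 ]
top 0.002 70 [0.0742 0.0752 0.0771]
top 0.017 36 [0.0736 0.0751 0.0765]
top 0.032 17 [0.0734 0.0741 0.0758]
```

```bash
python3 -m creep '{"turn":[[0,0,-0.9],[0,0,-0.9],[0,0,-0.9],[0,0,-0.9],[0,0,-0.8],[0,0,0]],"travel":[[0,0,-0.015],[0,0,-0.015],[0,0,-0.015],[0,0,-0.015],[0,0,-0.015],[0,0,0]],"fingers":[30,30,30,30,30,30]}' 120; python3 ang.py; python3 bart.py
```

```text
clock: 35.15
ee_pos: [0.682, 0.0269, 0.1436]
eef_rot: [-2.864, -0.344, -0.545]
contact_force: [-0.6, 6.0, -0.3]
grip_width: 0.0419
j6 effort -0.334 stud mm [ 0.8 -0.4 -2.4] lug deg mod120 52.7 tilt [-0.002 -0.001] Fn -0.4 F cradle [ 0.2  6.  -0.4] Mz 0.56 j6 1.77 t 35.15 w 0.0419
side -0.028 6 [0.0768 0.0774 0.0787]
side 0.047 5 [0.0741 0.0749 0.0753]
side 0.062 27 [0.0725 0.0741 0.0749]
top -0.042 93 [0.076  0.0782 0.0806]
top -0.028 75 [0.0755 0.0769 0.0786]
top -0.013 77 [0.0749 0.0771 0.0785]
top 0.002 75 [0.0744 0.0759 0.0774]
top 0.017 36 [0.0737 0.0757 0.0771]
top 0.032 24 [0.0736 0.0759 0.0769]
```

```bash
python3 -m creep '{"turn":[[0,0,0],[0,0,0],[0,0,0],[0,0,0],[0,0,0],[0,0,0],[0,0,0],[0,0,0],[0,0,0],[0,0,0]],"travel":[[0,0,0],[0,0,0],[0,0,0],[0,0,-0.5],[0,0,-1],[0,0,-1],[0,0,-1],[0,0,-1],[0,0,-1],[0,0,0]],"fingers":[70,75,75,75,75,75,75,75,75,75]}' 60; python3 ang.py; python3 bart.py; python3 nutang.py; python3 look.py f1; python3 - <<'E'
import cv2
from h import *
q,d=r.get_image("side");tt,dt=r.get_image("top")
cv2.imwrite("pics/f2.png",cv2.hconcat([cv2.resize(q[130:205,205:280],(400,400),interpolation=cv2.INTER_CUBIC),cv2.resize(tt[70:150,270:350],(400,400),interpolation=cv2.INTER_CUBIC)])[:,:,::-1])
E
```

```text
clock: 36.08
ee_pos: [0.6371, 0.0183, 0.2488]
eef_rot: [-2.861, -0.35, -0.55]
contact_force: [0.0, -0.7, 1.5]
grip_width: 0.0638
j6 effort 0.049 stud mm [  3.6  -1.9 112.2] lug deg mod120 52.5 tilt [-0.009  0.003] Fn 1.4 F cradle [ 0.6 -0.7  1.4] Mz -0.03 j6 1.8 t 36.0833 w 0.0638
side -0.042 66 [0.0761 0.0779 0.0799]
side -0.028 43 [0.0759 0.0768 0.0783]
side -0.013 28 [0.0756 0.0771 0.0775]
side 0.062 27 [0.0733 0.0748 0.0755]
top -0.042 91 [0.0764 0.0782 0.0812]
top -0.028 78 [0.0751 0.077  0.0783]
top -0.013 75 [0.0748 0.0765 0.078 ]
top 0.002 80 [0.0743 0.0763 0.0774]
top 0.017 82 [0.0738 0.0756 0.0772]
top 0.032 25 [0.0738 0.0752 0.0768]
top 0.062 15 [0.0734 0.075  0.0756]
[(577.0, -3.0, 0.0, -0.0015, -0.004), (583.0, -6.0, 0.0, -0.0015, -0.004), (627.0, -9.0, 0.0, -0.0015, -0.004), (643.0, 0.0, 0.0, 0.0, -0.004), (656.0, -12.0, 0.0, -0.0015, -0.004), (735.0, -15.0, 0.0, -0.0015, -0.004)]
gripper flats deg mod60 -7.55699366252108
to seat [-1.18  3.9   8.07] [-0.   -0.04 -8.19] F [ 0.4 -0.2 -0. ] clk 36.2333
side x [-0.1015  0.103 ]
-0.095 22 [-0.0013  0.0104] [0.0565 0.0612]
-0.045 48 [-0.0084  0.0113] [0.0572 0.0615]
-0.03 48 [-0.0089  0.0124] [0.0576 0.062 ]
0.03 46 [-0.0089  0.0112] [0.0572 0.0612]
0.045 29 [-0.0055  0.0092] [0.0584 0.0616]
top x [0.0184 0.1064]
0.03 29 [-0.0121  0.0001] [0.0582 0.0618]
0.045 46 [-0.0113  0.0096] [0.0586 0.0624]
0.095 53 [-0.0101  0.0086] [0.0559 0.0609]
```

View pics/f2.png

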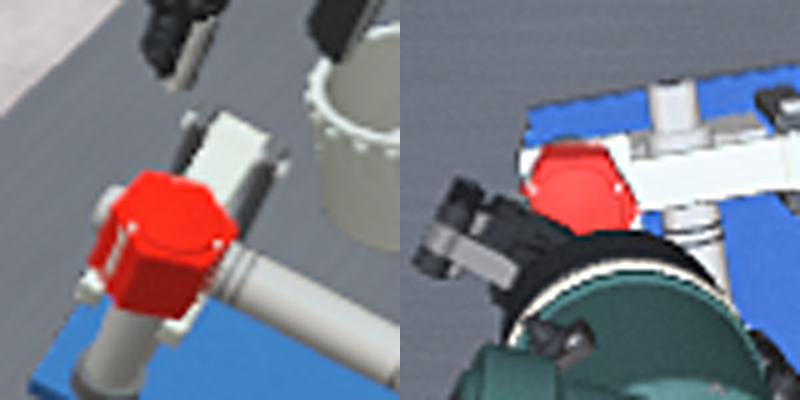

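```bash
python3 - <<'E'
from h import *
for n in("side","top"):
    q,d=r.get_image(n);hs=cv2.cvtColor(q,cv2.COLOR_RGB2HSV);m=((hs[:,:,0]<8)|(hs[:,:,0]>172))&(hs[:,:,1]>110)&(hs[:,:,2]>120)&(d>0)
    c=Cc(cloud(n,m,d))-[.07,.048,.078];k=(np.hypot(c[:,0],c[:,1])<.016)&(c[:,2]>.03)&(c[:,2]<.045);t=c[k]
    A=np.c_[t[:,:2],np.ones(len(t))];w=np.linalg.lstsq(A,t[:,2],rcond=None)[0];print(n,len(t),"top z mm",np.median(t[:,2])*1e3,"tilt",w[:2])
    # cradle plate reference in same picture
    b=cv2.inRange(hs,(100,120,60),(125,255,255))>0
    cc=Cc(cloud(n,b,d));cc=cc[(abs(cc[:,0])<.05)&(abs(cc[:,1])<.055)&(abs(cc[:,2])<.01)];A=np.c_[cc[:,:2],np.ones(len(cc))];w=np.linalg.lstsq(A,cc[:,2],rcond=None)[0];print("plate z at stud mm",1e3*(w@[.07,.048,1]),w)
E
```

```text
side 136 top z mm 36.14830452133173 tilt [-0.00075136 -0.04603385]
plate z at stud mm -0.08274909437400803 [ 0.00088624  0.00251724 -0.00026561]
top 130 top z mm 36.36692501263024 tilt [-0.05043329 -0.00011985]
plate z at stud mm -0.3002854395831568 [ 0.00177348 -0.00114275 -0.00036958]
```

```bash
python3 - <<'E'
from h import *
for n in("side","top"):
    q=cv2.imread(f"pics/{n}0.png")[:,:,::-1].copy();d=np.load(f"pics/{n}0.npy");hs=cv2.cvtColor(q,cv2.COLOR_RGB2HSV);m=((hs[:,:,0]<8)|(hs[:,:,0]>172))&(hs[:,:,1]>110)&(hs[:,:,2]>120)&(d>0)
    c=cloud(n,m,d);k=(np.hypot(c[:,0]-.454,c[:,1]-.2595)<.016)&(c[:,2]>.03)&(c[:,2]<.05);print(n,k.sum(),np.median(c[k,2]))
    c=cloud(n,d>0,d);k=(abs(np.hypot(c[:,0]-.454,c[:,1]-.2595)-.06)<.02)&(abs(c[:,2])<.012);print("bench",np.median(c[k,2]))
E
```

```text
side 217 0.03834532596734865
bench -0.0007569678324546174
top 149 0.03880819578242906
bench -0.0005312845466045066
```

```bash
python3 - <<'E'
from h import *
q,d=r.get_image("side");t,_=r.get_image("top")
cv2.imwrite("pics/f3.png",cv2.vconcat([cv2.resize(q,(480,300)),cv2.resize(t,(480,300))])[:,:,::-1])
print(r.get_obs()["contact_force"],r.get_obs()["clock"])
r.close_job()
E
```

```text
[-0.41527945  0.30943777  0.13075216] 36.6333
the job is handed in; nothing more can be done
```

View pics/f3.png

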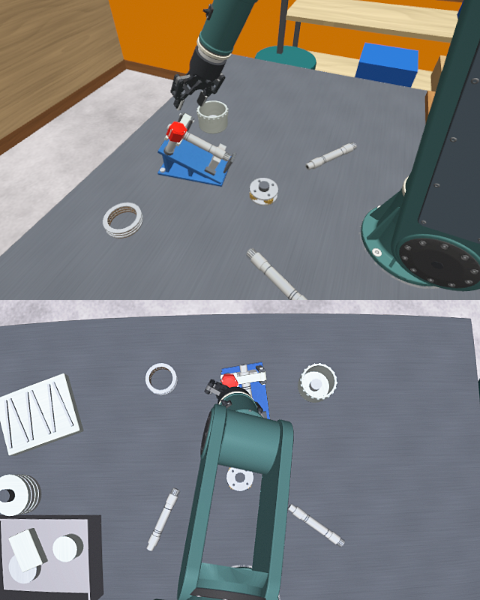

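The job is done and was handed in at 36.6 s of the 72 s allowed; no verdict comes back. I laid the shaft farthest from the base into both V-blocks and let it go there, then swung the clamp bar down onto it. I set the nut on the stud and turned it back until it rode the thread starts (about 9 N). It dropped about 25 degrees past them, and I screwed it forward onto the bar.

**Last checks (camera depth and robot pose):**
- **Shaft:** axis at cradle z about 48.5 mm and centred in y within the reading error. It sits about 2 mm from centre lengthways.
- **Clamp bar:** closed, and pressed about 2 to 3 mm below level at the stud, so the rubber pad is squeezed.
- **Nut:** about 2.7 to 3 mm below the level of the bar's top face once the depth bias is corrected. It stayed within a few degrees of where I let it go.
- **Robot:** clear of everything, with wrist force near zero. The other gearbox parts look unmoved in the pictures; I did not measure them.

**What disagreed or failed:**
- **Tool point:** the reported tool point lies about 32 mm beyond the real fingertips. My first grasp closed on air above the shaft, and I corrected for the offset from then on.
- **Overtightening:** I turned the nut too far, to about z -3.4 mm by the robot, close to the -4 mm limit. I backed it off about 20 degrees.
- **Nut height:** the estimates disagree. The robot said -2.4 mm at release, and the uncorrected camera depth said about -3.6 mm.
- **Clamping force:** I could not measure the bar's force on the shaft. I judged it tight from the squeezed pad, the angle past contact, and the torque when I backed the nut off (about 0.56 N m).

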